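# Fit retaining clips to the pivot pins with the clip fork

## Task

Open the drawer, take out all the clips (two or three) whose size fits the grooves of the pivot pins, and fit each to a pin of its own, whichever you like: lay it on the pivot block with its mouth towards the pin and push it home with the fork tool, not with the fingers, until it snaps into the groove. Leave the clips of the wrong size in the drawer. Finally shut the drawer fully and lay the fork flat and lengthwise on its grey mat again, without disturbing the beaker, the bottle or the screwdriver.

Things in the scene. Friction and masses are not known exactly. Their poses are not given: they have to be found in the camera images.
- clip1_throat (a point): Middle-size split clip, fits the pins' 14 mm groove (clip1 to 3 alike). Steel, 6 mm thick, 36 mm wide, 45 mm long, 32 g, lies flat in the drawer, mouth to its back. Point: centre of the throat, 3 mm up; x out of the mouth (11 mm between round lips that end 9 mm ahead). Upright grip tab at the back: centre 28 mm behind the point, 12 mm long (x), 10 wide (y), top 22 mm above the underside.
- clip2_throat (a point): As clip1. The tab stands on a tail 10 mm wide that ends 36 mm behind the throat point. Either side of the tail are flat rear shoulders, 20 mm behind the throat point, from 5 to 18 mm off the middle line: the fork's tines straddle the tail and push there. Point and axes as clip1.
- clip3_throat (a point): As clip1; one of the three may be absent. The jaws are sprung sideways: the lips meet the neck when the throat is about 12 mm from the pin axis, spread at a push of 5 to 7 N and snap behind it over the last 4 mm; then the clip is held with 1 mm of play and stops hard. Point and axes as clip1.
- clip_big_throat (a point): Look-alike clip for a 20 mm groove, too big: 51 mm wide, 16 mm between the lips, 6 mm thick. Point: centre of its throat, 3 mm up; x out of the mouth. Same tail and tab, the tab's centre 31 mm behind the point. Starts in the drawer and stays there.
- clip_small_throat (a point): Look-alike clip for a 9 mm groove, too small: 24 mm wide, 7 mm between the lips, 6 mm thick. Point: centre of its throat, 3 mm up; x out of the mouth. Same tail and tab, the tab's centre 25.5 mm behind the point. Starts in the drawer and stays there.
- pivot1_groove (a point): Pivot block, fixed, one of three: aluminium, 56 mm wide, flat top 40 mm above the bench, upright steel pin with a groove just above the top (neck 14 mm thick, 8 mm high) under a head 22 mm across, top at 65 mm. Point: pin axis, 43 mm up, where a seated clip's throat point lies. x: the way a clip is pushed on; the free flat top runs 80 mm from the axis to -x, 30 mm to +x.
- pivot2_groove (a point): A pivot block like pivot1, same point and axes.
- pivot3_groove (a point): A pivot block like pivot1, same point and axes.
- fork_grip (a point): Fork tool, loose, about 160 g: black handle 24 mm wide, 24 high, flat sides, steel neck and two tines, underside flat all along. Point: middle of the handle's section, 12 mm above the underside, near the centre of mass; x to the tines. Handle from 55 mm behind to 45 ahead, tine tips 108 mm ahead. Tines 8 mm wide, 8 high, 28 long, flush with the underside, gap 18 mm.
- mat_mid (a point): Thin flat grey bench mat on the bench, the fork's place, 220 mm (x) by 100 mm (y). Point: its centre, at bench height. With the fork centred on it and tines to the mat's +x, the fork's handle point is 26 mm to the -x side.
- unit_drawer0 (a joint): How far the flat drawer of the bench drawer unit is pulled out, m: 0 shut, 0.18 fully out. Slides with about 1 N of friction and stays where it is left.
- unit_drawer0_handle (a point): Middle of the drawer's bar handle: steel bar 120 mm long parallel to the front, its line 35 mm off the front, about 33 mm below the top of the unit, which is 75 mm high; can be pinched from above. -x: the way the drawer opens. Moves with the drawer.
- tray_mid (a point): Centre of the drawer's inner floor, 22 mm above the bench; moves with the drawer. Inside 215 mm (x) by 238 mm (y), walls 31 mm high, x to the back. The clips lie in two rows, throats about 62 mm in front of and 4 mm in front of this point; with the drawer 120 mm out all can be taken from above.
- beaker: Glass beaker, 64 mm across, 85 mm high, a bystander; origin under its centre.
- bottle: White bottle, 54 mm across, 120 mm high, a bystander; origin under its centre.
- driver: Screwdriver with black handle, 170 mm long, a bystander; it lies on the bench to the right.
Things that resemble listed ones, but are neither listed nor needed, are in the scene too. Leave any purple look-alike of the part that bears pivot3_groove alone.

How it is judged:
On the way, in this order (a step that is already met when the one before it is completed fails the run):
1. the drawer is pulled open at least 8 cm (value of joint unit_drawer0 above 0.08 m), for 0.2 s.
2. every middle-size clip is snapped into the groove of a pivot pin (((horizontal distance between clip1_throat and pivot1_groove below 0.003 m and z of clip1_throat in the frame of pivot1_groove between -0.004 and 0.004 m) or (horizontal distance between clip1_throat and pivot2_groove below 0.003 m and z of clip1_throat in the frame of pivot2_groove between -0.004 and 0.004 m) or (horizontal distance between clip1_throat and pivot3_groove below 0.003 m and z of clip1_throat in the frame of pivot3_groove between -0.004 and 0.004 m)) and ((horizontal distance between clip2_throat and pivot1_groove below 0.003 m and z of clip2_throat in the frame of pivot1_groove between -0.004 and 0.004 m) or (horizontal distance between clip2_throat and pivot2_groove below 0.003 m and z of clip2_throat in the frame of pivot2_groove between -0.004 and 0.004 m) or (horizontal distance between clip2_throat and pivot3_groove below 0.003 m and z of clip2_throat in the frame of pivot3_groove between -0.004 and 0.004 m)) and ((horizontal distance between clip3_throat and pivot1_groove below 0.003 m and z of clip3_throat in the frame of pivot1_groove between -0.004 and 0.004 m) or (horizontal distance between clip3_throat and pivot2_groove below 0.003 m and z of clip3_throat in the frame of pivot2_groove between -0.004 and 0.004 m) or (horizontal distance between clip3_throat and pivot3_groove below 0.003 m and z of clip3_throat in the frame of pivot3_groove between -0.004 and 0.004 m))), for 0.2 s.
At the end, for the whole second after the job is handed in: Each middle-size clip is snapped home on a pin of its own (3 mm of the pin axis, 4 mm in height); the wrong sizes are in the drawer; drawer shut to 10 mm; fork flat (0.2 rad) on the mat, handle point within 65 mm along and 45 mm across of its centre; clips at rest (all of step 2 and x of clip_big_throat in the frame of tray_mid between -0.115 and 0.115 m and y of clip_big_throat in the frame of tray_mid between -0.125 and 0.125 m and z of clip_big_throat in the frame of tray_mid between -0.006 and 0.035 m and x of clip_small_throat in the frame of tray_mid between -0.115 and 0.115 m and y of clip_small_throat in the frame of tray_mid between -0.125 and 0.125 m and z of clip_small_throat in the frame of tray_mid between -0.006 and 0.035 m and value of joint unit_drawer0 below 0.01 m and x of fork_grip in the frame of mat_mid between -0.065 and 0.065 m and y of fork_grip in the frame of mat_mid between -0.045 and 0.045 m and height (world z) of fork_grip below 0.025 m and angle between fork_grip's own z axis and vertical below 0.2 rad and linear speed of each of clip1, clip2, clip3 below 0.02 m/s); the robot touches nothing.
It fails at once if the fingers push a clip onto a pin (touch it when its throat is within 12 mm of the pin axis and it is not yet home) ((horizontal distance between clip1_throat and pivot1_groove between 0.003 and 0.012 m and height (world z) of clip1_throat below 0.05 m and contact force between the fingers and clip1 above 1 N) or (horizontal distance between clip1_throat and pivot2_groove between 0.003 and 0.012 m and height (world z) of clip1_throat below 0.05 m and contact force between the fingers and clip1 above 1 N) or (horizontal distance between clip1_throat and pivot3_groove between 0.003 and 0.012 m and height (world z) of clip1_throat below 0.05 m and contact force between the fingers and clip1 above 1 N) or (horizontal distance between clip2_throat and pivot1_groove between 0.003 and 0.012 m and height (world z) of clip2_throat below 0.05 m and contact force between the fingers and clip2 above 1 N) or (horizontal distance between clip2_throat and pivot2_groove between 0.003 and 0.012 m and height (world z) of clip2_throat below 0.05 m and contact force between the fingers and clip2 above 1 N) or (horizontal distance between clip2_throat and pivot3_groove between 0.003 and 0.012 m and height (world z) of clip2_throat below 0.05 m and contact force between the fingers and clip2 above 1 N) or (horizontal distance between clip3_throat and pivot1_groove between 0.003 and 0.012 m and height (world z) of clip3_throat below 0.05 m and contact force between the fingers and clip3 above 1 N) or (horizontal distance between clip3_throat and pivot2_groove between 0.003 and 0.012 m and height (world z) of clip3_throat below 0.05 m and contact force between the fingers and clip3 above 1 N) or (horizontal distance between clip3_throat and pivot3_groove between 0.003 and 0.012 m and height (world z) of clip3_throat below 0.05 m and contact force between the fingers and clip3 above 1 N)).
It fails at once if the beaker, the bottle or the screwdriver is moved more than 4 cm (distance of any of beaker, bottle, driver from where it was at the start of the episode above 0.04 m).
Of clip1, clip2, clip3 only 2 to 3 are there at a start; the rules pass over those that are not, and their reading is None.
At some moment in a run one of fork may be knocked a few centimetres aside while the robot is not near it.
Once in a run the grip may slacken for a moment while it holds something.
It also fails if it takes over 210 s, if anything falls off the work surface, if the arm or the gripper's body presses on something with over 40 N, if the wrist force passes 120 N, or if a joint passes its speed limit or range.

## Robot

A 6-joint arm with a two-finger parallel gripper is mounted at the origin on the work surface. World frame = base frame: x ahead of the robot, y to its left, z up, the work surface at z = 0. Lengths are in m, angles in rad, forces in N, time in s.
With the tool pointing down it reaches from about 0.325 to 0.775 m from the base axis. Payload 5.5 kg.
Tool frame: the origin (TCP) lies at the very end of the fingers, on their centre line; the grasp point (between the pads) lies 19 mm behind it; z points along the fingers, y is the direction in which the jaws open and shut (so a half turn about z gives the same grasp; the last joint's range is limited). The gripper opens to 85 mm and grips with 20 to 120 N. Pads are 22 mm wide; open, the fingers measure 114 mm over their backs; the gripper's body (76 mm by 85 mm) begins 54 mm behind the grasp point. The pads swing forward as they close: fully open they stand 13 mm farther back than shut.
Start: joints at [-1.387, 0.091, 1.231, -0, 1.82, -0.057], TCP at [0.143, -0.583, 0.231] pointing down, gripper open.
Joint ranges: [-2.87, 2.87], [-0.86, 2.18], [0.17, 2.46], [-1.51, 4.65], [0.06, 2.69], [-2.65, 2.65]. Speed limits (rad/s): [2.57, 2.57, 3.01, 3.14, 3.14, 3.14].

## Interface

Orientations are given as [roll, pitch, yaw] about the fixed x, y, z axes, in that order (R = Rz(yaw) Ry(pitch) Rx(roll)).
In Python, from station import r gives the robot as it stands.
- The arm moves only by the tool apply_moves, never from a script. Its argument "series" is one flat list of numbers, 5 for each row, row after row: the closure, from -1 (fully open) to 1 (shut), then the shift along the tool's x, y, z in cm, then the turn about the tool's z in degrees. A call has 1 to 12 rows; each row shifts and turns the commanded pose from where the row before left it, along the tool's axes as they then stand; what a row does not reach is not made up. A row lasts 1/10 s, in which the tool goes at most 50 mm and 8.59 degrees, less where a joint would pass 70% of its speed; a pose out of reach is approached as far as the arm can. A call is refused whole if a number of a shift passes 5 or a number of a turn 8.59, either way. A call with a gripper value outside its range is refused whole. The fingers move at their own pace and stop on an object; "grip_force" is the grip in N (left out, the last holds). Time passes only in rows, so rows that do not move let the fingers close. It gives the time, the measured TCP pose, the force and the opening at its end, in the units of the state.
- r.sense(): the state, without advancing time (a new reading comes with each control period).
- r.read_camera(name): name is "scene" or "side" or "wrist"; returns a dict with "pixels" (480x640x3 uint8, red, green, blue), "mtx" (3x3 intrinsics, pixels), "R" (3x3) and "t" (3): a world point X has camera coordinates R X + t. Camera axes: x right, y down, z forward; pixel columns grow to the right and rows downward; lengths in m; the calibration is good to about 2 mm. A picture is of the moment at which its call begins. There is no depth.
- r.finish_job(): hands the job in, once; it reports no verdict.
The state is a dict: "clock": time; "joint_positions": joint angles; "qd": joint speeds; "joint_efforts": joint torques, N m; "tool_pos": TCP position; "eef_rot": TCP orientation; "wrist_force": force on the tool from outside, world axes, zero at the start; "torque": the same for the moment, N m; "gripper_width": finger opening in m.
Only numpy, scipy, OpenCV 4.12 (cv2) and the standard library are available. Lean on these libraries where they do the work, as an engineer would, in place of code of your own. Each camera call takes 0.05 s, during which the arm holds its last target.

## Working session

There is one attempt and no reset: what is moved stays moved. The work goes in short steps, Python scripts to look and compute and a tool call to move; the robot and the scene stay as the last step left them, time stands still between calls to the robot, and variables do not carry over. Pictures are saved under pics/ and viewed, and the job is handed in when it is done.

Besides the shell and the picture viewer there is one more tool, called after "Emit:" by a JSON object that holds its "op" and its "data". apply_moves: Moves the arm, as the interface text tells. Its arguments: {"type":"object","properties":{"series":{"type":"array","items":{"type":"number"}},"grip_force":{"type":"number"}},"required":["series"]}

```bash
mkdir -p pics; ls
cat > h.py <<'E'
import numpy as np, cv2
from station import r
def cam(n,fn=None):
    d=r.read_camera(n); d={k:np.array(v) for k,v in d.items()}
    if fn: cv2.imwrite('pics/'+fn,d['pixels'][:,:,::-1])
    return d
def proj(d,X):
    c=d['R']@np.array(X,float)+d['t']; p=d['mtx']@c; return p[:2]/p[2]
def ray(d,u,v,z):
    R=d['R'];o=-R.T@d['t'];k=R.T@np.linalg.solve(d['mtx'],[u,v,1.]);return o+k*(z-o[2])/k[2]
E
python3 - <<'E'
from h import *
for n in ['scene','side','wrist']:
    d=cam(n,n+'0.png'); np.savez('pics/'+n+'0.npz',**d); print(n,-d['R'].T@d['t'], d['R'].round(2).tolist(),d['mtx'][0,0])
s=r.sense(); print({k:np.round(v,3).tolist() for k,v in s.items()})
E
```

```text
pics
scene [1.20029348 0.20144038 0.86166722] [[-0.31, 0.95, -0.01], [0.73, 0.23, -0.65], [-0.61, -0.21, -0.76]] 460.9413947266338
side [0.2132618  0.70332236 0.50587863] [[-0.91, -0.41, -0.01], [-0.19, 0.45, -0.87], [0.36, -0.79, -0.49]] 436.28699367878556
wrist [ 0.21119704 -0.56528663  0.37149813] [[0.24, -0.97, -0.0], [-0.93, -0.23, 0.27], [-0.27, -0.06, -0.96]] 374.03638874652614
{'clock': 0.15, 'joint_positions': [-1.387, 0.092, 1.232, -0.0, 1.82, -0.057], 'qd': [0.0, -0.003, -0.006, 0.001, -0.001, 0.001], 'joint_efforts': [0.002, -45.938, -41.853, -0.0, 0.01, -0.0], 'tool_pos': [0.143, -0.582, 0.23], 'eef_rot': [-3.14, -0.0, 0.241], 'wrist_force': [-0.279, 0.387, 0.782], 'torque': [-0.021, -0.001, 0.039], 'gripper_width': 0.086}
```

View pics/scene0.png

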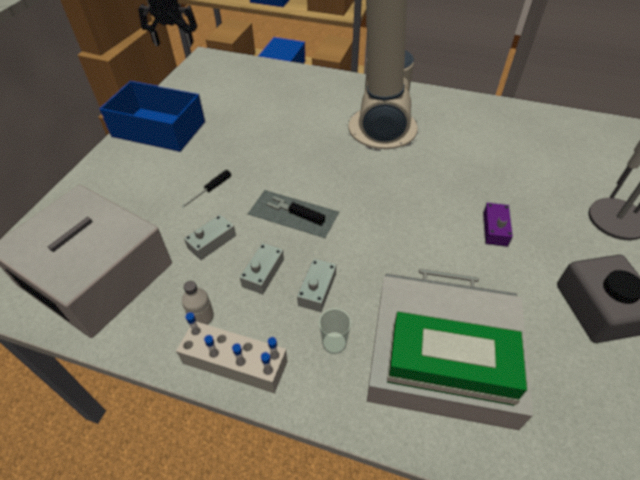

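View pics/side0.png

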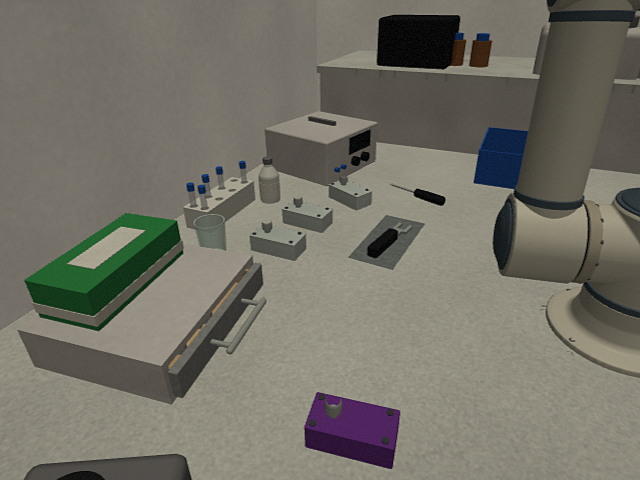

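View pics/wrist0.png

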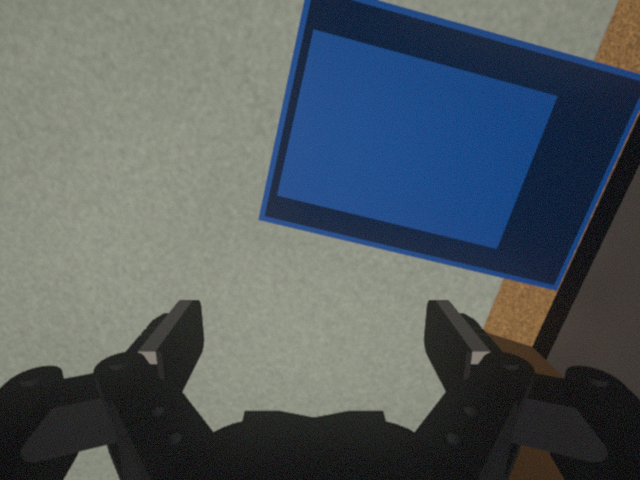

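```bash
cat >> h.py <<'E'
def load(n):
    return dict(np.load('pics/'+n+'.npz'))
def crop(d,fn,u0,v0,u1,v1,s=None):
    im=d['pixels'][v0:v1,u0:u1,::-1]; s=s or min(800/(u1-u0),600/(v1-v0))
    cv2.imwrite('pics/'+fn,cv2.resize(im,None,fx=s,fy=s,interpolation=cv2.INTER_CUBIC)); print(fn,'scale',round(s,3))
E
python3 - <<'E'
from h import *
d=load('scene0')
for n,u,v,z in [('b1pin',198,230,.065),('b1c',210,237,.04),('b2pin',262,248,.065),('b3pin',318,270,.065),('forkh',308,213,.024),('forkt',272,203,.008),('mat',293,213,0),('handle',450,276,.042),('hL',421,272,.042),('hR',478,281,.042),('beaker',335,345,0),('bottle',198,315,0),('driver',210,187,0.01),('purple',498,222,.05),('unitTLf',386,275,.075),('unitTRf',520,292,.075)]:
    print(n,ray(d,u,v,z).round(3))
crop(d,'c1.png',170,160,350,320); crop(d,'c2.png',350,250,550,410)
E
```

```text
b1pin [ 0.61  -0.301  0.065]
b1c [ 0.602 -0.279  0.04 ]
b2pin [ 0.614 -0.138  0.065]
b3pin [0.634 0.002 0.065]
forkh [ 0.442 -0.09   0.024]
forkt [ 0.422 -0.197  0.008]
mat [ 0.432 -0.135 -0.   ]
handle [0.544 0.277 0.042]
hL [0.553 0.215 0.042]
hR [0.539 0.337 0.042]
beaker [0.761 0.08  0.   ]
bottle [ 0.784 -0.224  0.   ]
driver [ 0.418 -0.38   0.01 ]
purple [0.354 0.363 0.05 ]
unitTLf [0.609 0.145 0.075]
unitTRf [0.567 0.416 0.075]
c1.png scale 3.75
c2.png scale 3.75
```

View pics/c1.png

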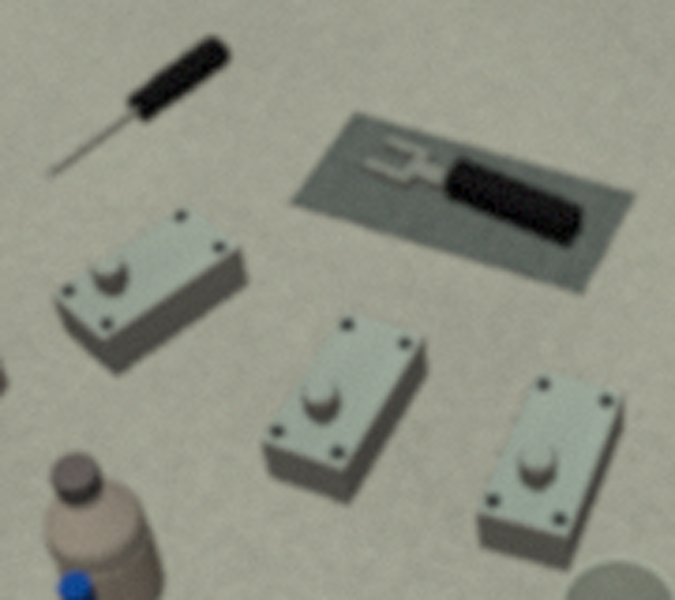

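View pics/c2.png

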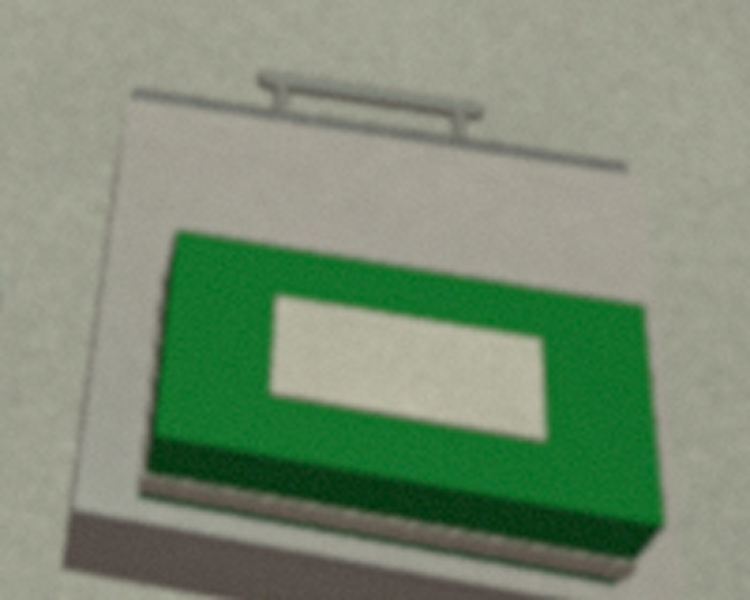

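Emit:
{"op": "apply_moves", "data": {"series": [-1, 3.65, -3.08, -0.6, 0, -1, 3.65, -3.08, -0.6, 0, -1, 3.65, -3.08, -0.6, 0, -1, 3.65, -3.08, -0.6, 0, -1, 3.65, -3.08, -0.6, 0, -1, 3.65, -3.08, -0.6, 0, -1, 3.65, -3.08, -0.6, 0, -1, 3.65, -3.08, -0.6, 0, -1, 3.65, -3.08, -0.6, 0, -1, 3.65, -3.08, -0.6, 0, -1, 3.65, -3.08, -0.6, 0, -1, 3.65, -3.08, -0.6, 0]}}

```text
clock: 1.35
tool_pos: [0.481, -0.1174, 0.3034]
eef_rot: [3.141, -0.0, 0.241]
wrist_force: [0.7, -0.6, -0.4]
gripper_width: 0.0851
```

Run:
```python
from h import *
s=r.sense(); print(s['tool_pos'],s['eef_rot'],s['clock'])
d=cam('wrist','w1.png'); np.savez('pics/w1.npz',**d)
```

```text
[ 0.481048   -0.11744804  0.30340049] [ 3.14142793e+00 -1.91984212e-05  2.40878039e-01] 1.35
```

View pics/w1.png

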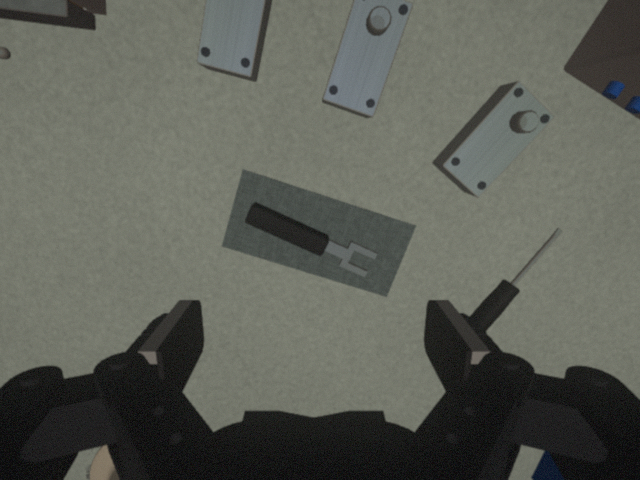

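Emit:
{"op": "apply_moves", "data": {"series": [-1, 4, 0, 0, 0, -1, 4, 0, 0, 0, -1, 2, -1.5, 0, 0, -1, 0, 0, 0, 0]}}

```text
clock: 1.8
tool_pos: [0.5753, -0.0789, 0.3011]
eef_rot: [-3.139, 0.003, 0.244]
wrist_force: [-1.1, -0.4, 0.7]
gripper_width: 0.085
```

Run:
```python
from h import *
s=r.sense(); print(s['tool_pos'],s['eef_rot'],s['clock'])
d=cam('wrist','w2.png'); np.savez('pics/w2.npz',**d)
crop(d,'w2c.png',150,0,600,330)
```

```text
[ 0.57528406 -0.07886191  0.30110636] [-3.13939746e+00  2.60466211e-03  2.43903408e-01] 1.8
w2c.png scale 1.778
```

View pics/w2c.png

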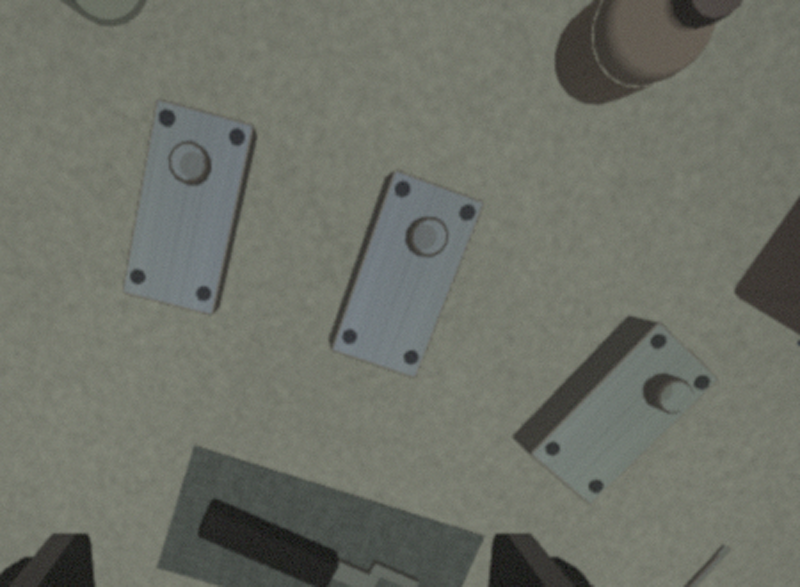

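Run:
```python
from h import *
d=load('w2'); im=cv2.cvtColor(d['pixels'],cv2.COLOR_RGB2GRAY)
s=1.778
B={'A':[(167,118),(237,136),(137,276),(204,293)],'B':[(402,188),(467,212),(349,336),(411,357)],'C':[(658,341),(702,382),(553,448),(596,486)]}
H={'A':(190,162),'B':(428,236),'C':(672,394)}
for k,v in B.items():
    P=[]
    for (u,w) in v:
        u=150+u/s; w=w/s; u0,w0=int(u)-7,int(w)-7
        p=im[w0:w0+15,u0:u0+15].astype(float); m=np.clip(np.median(p)-25-p,0,None)
        yy,xx=np.mgrid[0:15,0:15]; m[(xx-7)**2+(yy-7)**2>36]=0
        P.append(ray(d,u0+(m*xx).sum()/m.sum(),w0+(m*yy).sum()/m.sum(),.04)[:2])
    P=np.array(P); c=P.mean(0); ax=(P[0]+P[1]-P[2]-P[3])/2; yaw=np.arctan2(ax[1],ax[0])
    yw=P[0]-P[1]+P[2]-P[3]
    h=ray(d,150+H[k][0]/s,H[k][1]/s,.065)[:2]
    e=np.array([np.cos(yaw),np.sin(yaw)])
    print(k,'c',c.round(4),'yaw',yaw.round(4),'yaw2',(np.arctan2(yw[1],yw[0])-np.pi/2).round(4),'L',np.linalg.norm(ax).round(4),'W',np.linalg.norm(yw).round(4)/2,'head',h.round(4),'along',((h-c)@e).round(4),'off',np.cross(e,h-c).round(4))
    print('   pin pred',(c+e*.025).round(4))
d=load('w1'); hsv=cv2.cvtColor(d['pixels'],cv2.COLOR_RGB2HSV)
```

```text
A c [0.6427 0.0019] yaw -0.0028 yaw2 -0.0028 L 0.0889 W 0.03995 head [6.661e-01 1.000e-04] along 0.0234 off -0.0018
   pin pred [0.6677 0.0019]
B c [ 0.6372 -0.1323] yaw -0.0779 yaw2 -0.0785 L 0.0888 W 0.03995 head [ 0.6605 -0.1334] along 0.0233 off 0.0007
   pin pred [ 0.6621 -0.1343]
C c [ 0.5884 -0.29  ] yaw -0.4461 yaw2 -0.4474 L 0.0888 W 0.03985 head [ 0.6103 -0.2973] along 0.0229 off 0.0029
   pin pred [ 0.6109 -0.3008]<stdin>:17: DeprecationWarning: Arrays of 2-dimensional vectors are deprecated. Use arrays of 3-dimensional vectors instead. (deprecated in NumPy 2.0)
```

```bash
cat >> h.py <<'E'
def fork(d,ul=(0,0),br=(640,480)):
    """black handle: minAreaRect at z=.024 top face"""
    im=d['pixels'].astype(int); m=(im.max(2)<48).astype(np.uint8)
    k=np.zeros_like(m); k[ul[1]:br[1],ul[0]:br[0]]=1; m=m*k
    m=cv2.morphologyEx(m,cv2.MORPH_OPEN,np.ones((3,3),np.uint8))
    n,l,st,ce=cv2.connectedComponentsWithStats(m)
    i=1+st[1:,4].argmax(); c=max(cv2.findContours((l==i).astype(np.uint8),0,2)[0],key=len)
    return st[i],ce[i],cv2.minAreaRect(c)
E
python3 - <<'E'
from h import *
d=load('w1'); im=d['pixels']
for p in [(300,180),(330,275),(250,180),(290,150),(260,215),(345,250)]: print(p,im[p[1],p[0]])
st,ce,rc=fork(d,(210,160),(420,300)); print(st,ce,rc)
b=cv2.boxPoints(rc)
print('handle box z.024',[ray(d,*q,.024)[:2].round(3) for q in b], ray(d,*rc[0],.02).round(4))
print('mat',[ray(d,*q,.0)[:2].round(4) for q in [(243,169.5),(415,225),(387,297),(221.5,246)]])
print('tips',[ray(d,*q,.008)[:2].round(4) for q in [(377,256),(367,275)]])
E
```

```text
(300, 180) [119 124 114]
(330, 275) [71 78 72]
(250, 180) [69 75 72]
(290, 150) [114 119 106]
(260, 215) [33 34 29]
(345, 250) [ 99 105 105]
[ 246  203   83   52 1848] [286.9280303 228.5508658] ((286.9770812988281, 228.58642578125), (84.16949462890625, 22.43147850036621), 24.304548263549805)
handle box z.024 [array([ 0.434, -0.046]), array([ 0.46 , -0.051]), array([ 0.441, -0.146]), array([ 0.414, -0.142])] [ 0.4366 -0.0956  0.02  ]
mat [array([ 0.4888, -0.0295]), array([ 0.4732, -0.2464]), array([ 0.3732, -0.2411]), array([ 0.3901, -0.0213])]
tips [array([ 0.426 , -0.2106]), array([ 0.3991, -0.2056])]
```

Emit:
{"op": "apply_moves", "data": {"series": [-1, 0.7, -4.4, 0, 0, -1, 0.7, -4.4, 0, 0, -1, 0.7, -4.4, 0, 0, -1, 0.7, -4.4, 0, 0, -1, 0.7, -4.4, 0, 0, -1, 0.7, -4.4, 0, 0, -1, 0.7, -4.4, 0, 0, -1, 0.7, -4.4, 0, 0]}}

```text
clock: 2.65
tool_pos: [0.5437, 0.2747, 0.3041]
eef_rot: [3.141, -0.001, 0.24]
wrist_force: [0.9, 0.4, 0.7]
gripper_width: 0.0852
```

Emit:
{"op": "apply_moves", "data": {"series": [-1, 0, 0, 0, -8.3, -1, 0, 0, 0, -8.3, -1, 0, 0, 0, -8.3, -1, 0, 0, 0, -8.3, -1, 0, 0, 0, -8.3, -1, 0, 0, 0, -8.3, -1, 0, 0, 0, -8.3, -1, 0, 0, 0, -8.3, -1, 0, 0, 0, -8.3, -1, 0, 0, 0, -8.3, -1, 0, 0, 0, 0]}}

```text
clock: 3.75
tool_pos: [0.5442, 0.2731, 0.3039]
eef_rot: [3.141, 0.0, 1.69]
wrist_force: [0.4, 0.2, -0.4]
gripper_width: 0.0852
```

Run:
```python
from h import *
s=r.sense(); print(s['tool_pos'],s['eef_rot'],s['clock'],np.round(s['joint_positions'],2))
d=cam('wrist','w3.png'); np.savez('pics/w3.npz',**d)
```

```text
[0.54417347 0.27307331 0.30385729] [3.14095514e+00 1.58916742e-04 1.68958732e+00] 3.75 [ 0.41  0.14  1.04 -0.    1.95  0.29]
```

View pics/w3.png

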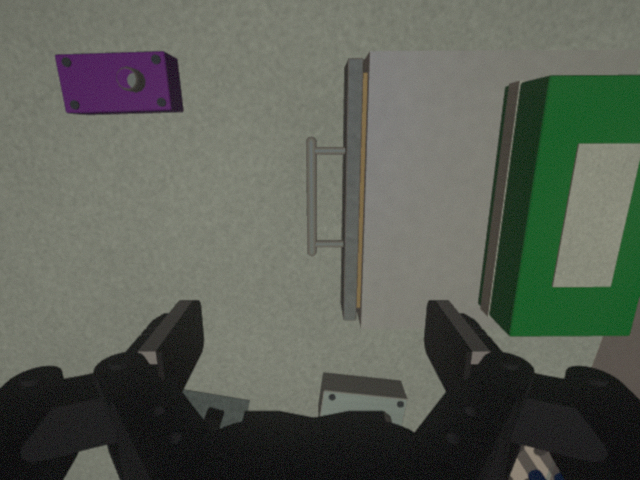

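Run:
```python
from h import *
d=load('w3')
a=ray(d,312,138,.045);b=ray(d,311.5,256,.045);print(a,b,(a+b)/2,np.linalg.norm(a-b))
e=a-b; print('yaw drawer x',np.arctan2(e[1],e[0])-np.pi/2)
for p in [(345,318),(358,320),(347,60),(363,70)]: print(ray(d,*p,.07).round(4))
```

```text
[0.53560327 0.337492   0.045     ] [0.55017959 0.20997446 0.045     ] [0.54289143 0.27373323 0.045     ] 0.12834793406061004
yaw drawer x 0.11381435578505639
[0.5947 0.1507 0.07  ]
[0.6094 0.15   0.07  ]
[0.5594 0.4102 0.07  ]
[0.5753 0.4036 0.07  ]
```

Emit:
{"op": "apply_moves", "data": {"series": [0.35, 0, 0, 4.5, 0, 0.35, 0, 0, 4.5, 0, 0.35, 0, 0, 4.5, 0, 0.35, 0, 0, 4.5, 0, 0.35, 0, 0, 0, 0]}}

```text
clock: 4.3
tool_pos: [0.5403, 0.272, 0.1146]
eef_rot: [-3.128, 0.004, 1.686]
wrist_force: [0.5, -0.4, -0.9]
gripper_width: 0.0277
```

Run:
```python
from h import *
s=r.sense(); print(s['tool_pos'],s['eef_rot'],s['clock'],s['gripper_width'])
d=cam('wrist','w4.png'); np.savez('pics/w4.npz',**d)
```

```text
[0.54031049 0.2720285  0.11462629] [-3.12773955  0.00442292  1.68559375] 4.3 0.027696367411667352
```

View pics/w4.png

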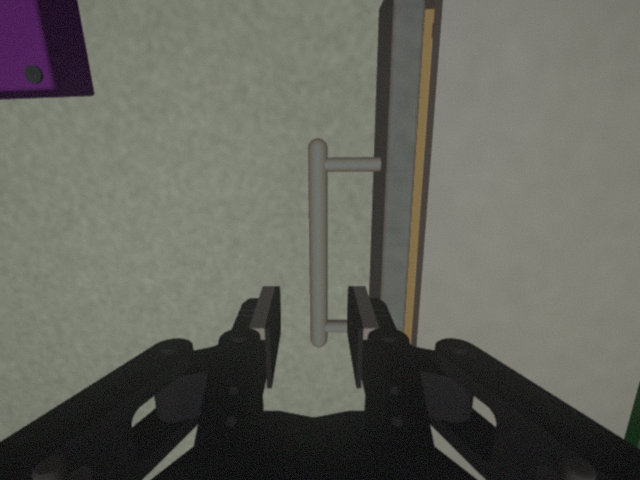

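Emit:
{"op": "apply_moves", "data": {"series": [0.35, 0, 0.2, 3, 0, 0.35, 0, 0.1, 3, 0, 0.35, 0, 0, 2.6, 0, 0.35, 0, 0, 0, 0, 1, 0, 0, 0, 0, 1, 0, 0, 0, 0, 1, 0, 0, 0, 0, 1, 0, 0, 0, 0, 1, 0, 0, 0, 0], "grip_force": 40}}

```text
clock: 5.25
tool_pos: [0.5457, 0.2747, 0.0403]
eef_rot: [-3.138, 0.0, 1.689]
wrist_force: [-11.7, -3.6, 1.5]
gripper_width: 0.0086
```

Emit:
{"op": "apply_moves", "data": {"series": [0.5, 0, 0, 0, 0, 0.5, 0, 0, 0, 0, 0.5, 0, 0, 1.4, 0, 0.5, 0, 0, 0, 0, 1, 0, 0, 0, 0, 1, 0, 0, 0, 0, 1, 0, 0, 0, 0, 1, 0, 0, 0, 0], "grip_force": 40}}

```text
clock: 6.05
tool_pos: [0.5455, 0.2742, 0.0224]
eef_rot: [-3.137, 0.001, 1.69]
wrist_force: [-5.8, -1.4, 0.5]
gripper_width: 0.0094
```

Emit:
{"op": "apply_moves", "data": {"series": [1, 0, -1, 0, 0, 1, 0, -1.5, 0, 0, 1, 0, -1.5, 0, 0, 1, 0, -1.5, 0, 0, 1, 0, -1.5, 0, 0, 1, 0, -1.5, 0, 0, 1, 0, -1.5, 0, 0, 1, 0, -1.5, 0, 0, 1, 0, -1, 0, 0, 1, 0, -0.5, 0, 0, 1, 0, 0, 0, 0, 1, 0, 0, 0, 0]}}

```text
clock: 7.25
tool_pos: [0.4176, 0.2583, 0.0224]
eef_rot: [-3.14, 0.002, 1.689]
wrist_force: [0.1, -4.9, -5.8]
gripper_width: 0.0095
```

Emit:
{"op": "apply_moves", "data": {"series": [0.35, 0, 0, 0, 0, 0.35, 0, 0, 0, 0, 0.35, 0, 0, 0, 0, 0.35, 0, 0, -4.5, 0, 0.35, 0, 0, -4.5, 0, -1, 0, 1, -4.5, 0, -1, 0, 2, -4.5, 0, -1, 0, 2, -4.5, 0, -1, 0, 0, -4, 0, -1, 0, 0, 0, 0]}}

```text
clock: 8.25
tool_pos: [0.4696, 0.2661, 0.2962]
eef_rot: [3.13, -0.005, 1.689]
wrist_force: [-1.1, 0.6, 0.5]
gripper_width: 0.0858
```

Emit:
{"op": "apply_moves", "data": {"series": [-1, 0, 0, 0, 8.2, -1, 0, 0, 0, 8.2, -1, 0, 0, 0, 8.2, -1, 0, 0, 0, 8.2, -1, 0, 0, 0, 8.2, -1, 0, 0, 0, 8.2, -1, 0, 0, 0, 8.2, -1, 0, 0, 0, 8.2, -1, 0, 0, 0, 8.2, -1, 0, 0, 0, 8.2, -1, 0, 0, 0, 8.2, -1, 0, 0, 0, 0]}}

```text
clock: 9.45
tool_pos: [0.4678, 0.2654, 0.2882]
eef_rot: [-3.141, -0.0, 0.114]
wrist_force: [-0.4, 0.3, -0.7]
gripper_width: 0.0853
```

Run:
```python
from h import *
s=r.sense(); print(s['tool_pos'],s['eef_rot'],s['clock'],s['gripper_width'])
d=cam('wrist','w5.png'); np.savez('pics/w5.npz',**d)
```

```text
[0.46776514 0.2654308  0.28816627] [-3.14117125e+00 -2.01999372e-04  1.14245118e-01] 9.45 0.08527639841783544
```

View pics/w5.png

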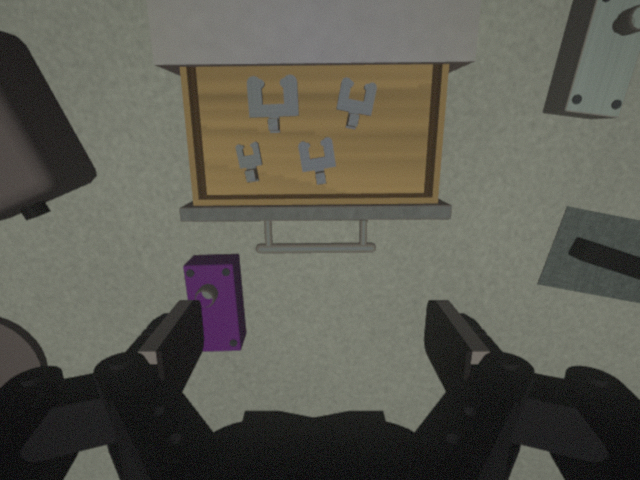

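Run:
```python
from h import *
d=load('w5')
crop(d,'w5c.png',180,60,460,210)
z=.028
for n,a,b in [('big',(248,98),(299,98)),('mid1',(338,100),(375,100)),('small',(237,158),(262,160)),('mid2',(300,160),(334,160))]:
    A=ray(d,*a,z);B=ray(d,*b,z);print(n,np.linalg.norm(A-B).round(4),((A+B)/2).round(3))
s=r.sense()
im=d['pixels'];x=cv2.cvtColor(im,cv2.COLOR_RGB2HSV);print(im[100,290],im[160,230],x[100,290],x[160,230])
```

```text
w5c.png scale 2.857
big 0.0514 [0.566 0.318 0.028]
mid1 0.0373 [0.574 0.235 0.028]
small 0.0263 [0.503 0.338 0.028]
mid2 0.0358 [0.51  0.268 0.028]
[106 107 110] [132 111  73] [113   9 110] [ 19 114 132]
```

View pics/w5c.png

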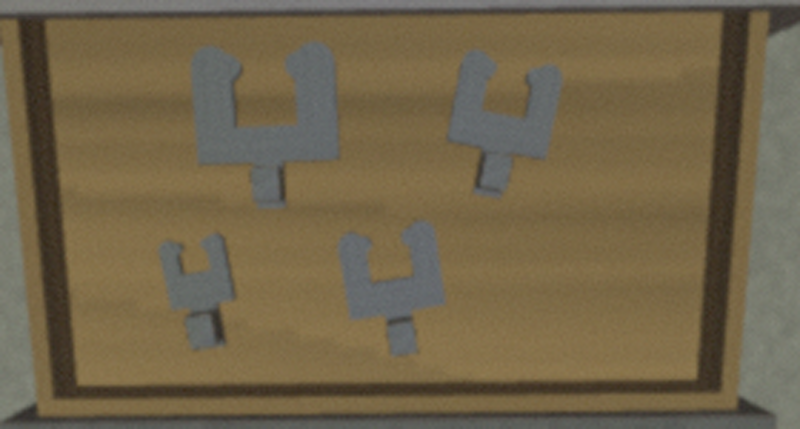

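Emit:
{"op": "apply_moves", "data": {"series": [-1, -1, 0, 4, 0, -1, -1, 0, 4, 0, -1, -1, 0, 4, 0, -1, 0, 0, 0, 0, -1, 0, 0, 0, 0]}}

```text
clock: 10.0
tool_pos: [0.438, 0.2618, 0.1689]
eef_rot: [3.142, 0.0, 0.117]
wrist_force: [0.0, -0.8, 0.8]
gripper_width: 0.085
```

Run:
```python
from h import *
s=r.sense(); print(s['tool_pos'],s['eef_rot'],s['clock'],s['gripper_width'])
d=cam('wrist','w6.png'); np.savez('pics/w6.npz',**d)
```

```text
[0.43804745 0.26177533 0.16886389] [3.14151773e+00 1.63046310e-04 1.17432460e-01] 10.0 0.0850395836211318
```

View pics/w6.png

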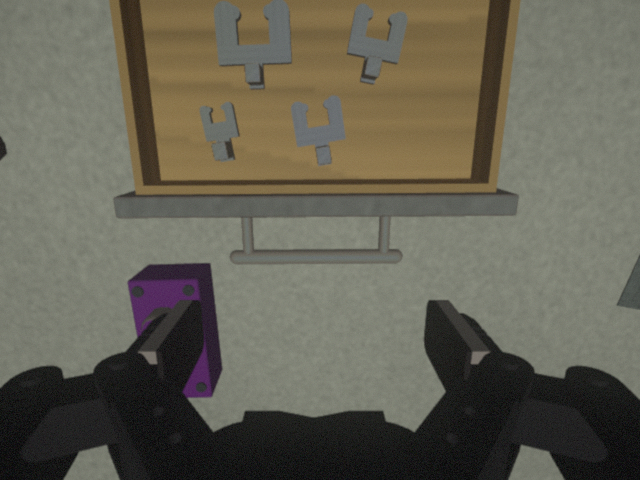

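Run:
```python
from h import *
d=load('w6')
crop(d,'w6a.png',285,90,355,170,7)
crop(d,'w6b.png',340,0,410,90,6.6)
```

```text
w6a.png scale 7
w6b.png scale 6.6
```

View pics/w6a.png

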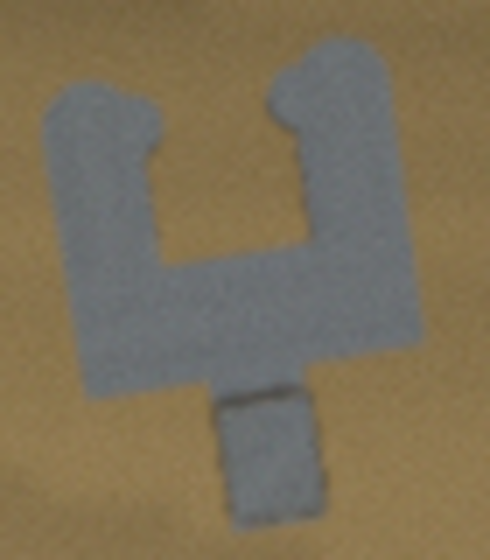

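View pics/w6b.png

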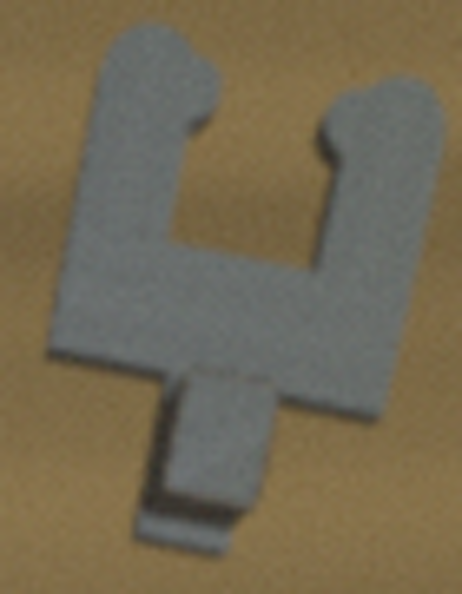

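Run:
```python
from h import *
d=load('w6')
def f(n,o,s,L,R,T,tab):
    q=lambda p,z: ray(d,o[0]+(p[0]+.5)/s-.5,o[1]+(p[1]+.5)/s-.5,z)[:2]
    A,B=q(L,.028),q(R,.028); e=A-B; yaw=np.arctan2(e[1],e[0])-np.pi/2
    c=(A+B)/2; ex=np.array([np.cos(yaw),np.sin(yaw)])
    t=q(tab,.044); print(n,'W',np.linalg.norm(e).round(4),'yaw',yaw.round(3),'throat',(c+.02*ex).round(4),'tab pred',(c-.008*ex).round(4),'tab seen',t.round(4))
f('mid2',(285,90),7,(88,397),(423,340),0,(272,457))
f('mid1',(340,0),6.6,(50,350),(378,412),0,(222,436))
print([ray(d,*p,.07)[:2].round(3) for p in [(320,215),(320,196)]])
```

```text
mid2 W 0.0354 yaw 0.281 throat [0.5207 0.2701] tab pred [0.4938 0.2624] tab seen [0.4936 0.2622]
mid1 W 0.035 yaw -0.052 throat [0.5818 0.2356] tab pred [0.5538 0.2371] tab seen [0.5539 0.237 ]
[array([0.457, 0.26 ]), array([0.469, 0.262])]
```

Emit:
{"op": "apply_moves", "data": {"series": [0.1, 0, 0, 0, -4.7, 0.1, 0, 0, 0, -4.7, 0.1, 2.6, 0.7, 0, 0, 0.1, 2.6, 0.8, 2, 0, 0.1, 0, 0, 4, 0, 0.1, 0, 0, 0, 0, 0.1, 0, 0, 0, 0], "grip_force": 30}}

```text
clock: 10.75
tool_pos: [0.4932, 0.2621, 0.1109]
eef_rot: [-3.141, -0.002, 0.28]
wrist_force: [0.4, -0.2, 0.0]
gripper_width: 0.0381
```

Run:
```python
from h import *
s=r.sense(); print(s['tool_pos'],s['eef_rot'],s['clock'],s['gripper_width'])
d=cam('wrist','w7.png'); np.savez('pics/w7.npz',**d)
print(proj(d,[.4937,.2623,.044]))
```

```text
[0.49324397 0.2620903  0.11087302] [-3.14120773e+00 -2.20584012e-03  2.79651706e-01] 10.75 0.03805788203886551
[314.57584358 256.6060821 ]
```

View pics/w7.png

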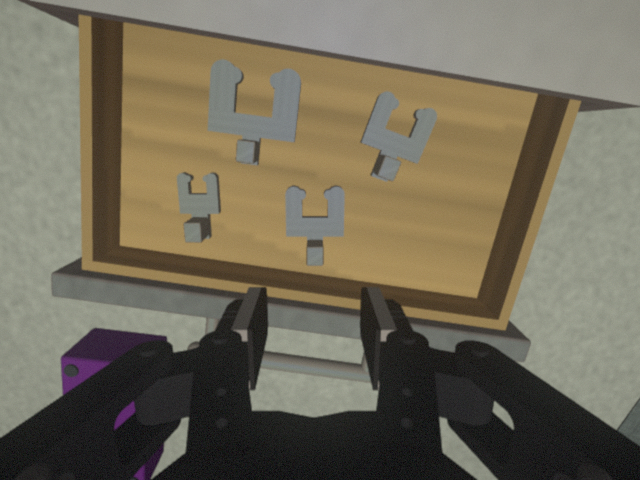

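Emit:
{"op": "apply_moves", "data": {"series": [0.1, -0.2, 0, 4, 0, 0.1, 0, 0, 3, 0, 0.1, 0, 0, 1, 0, 0.1, 0, 0, 0, 0, 1, 0, 0, 0, 0, 1, 0, 0, 0, 0, 1, 0, 0, 0, 0, 1, 0, 0, 0, 0], "grip_force": 35}}

```text
clock: 11.6
tool_pos: [0.4918, 0.2618, 0.0314]
eef_rot: [-3.141, -0.005, 0.279]
wrist_force: [-0.5, 0.2, 6.7]
gripper_width: 0.0088
```

Emit:
{"op": "apply_moves", "data": {"series": [1, 0, 0, -1, 0, 1, 0, 0, -3, 0, 1, 0, 0, -4, 0, 1, 0, 0, -4, 0, 1, 0, 0, 0, 0, 1, 0, 0, 0, 0]}}

```text
clock: 12.2
tool_pos: [0.491, 0.2614, 0.1506]
eef_rot: [-3.141, -0.004, 0.279]
wrist_force: [0.2, -0.7, -0.6]
gripper_width: 0.0088
```

Run:
```python
from h import *
s=r.sense(); print(s['tool_pos'],s['eef_rot'],s['clock'],s['gripper_width'])
d=cam('wrist','w8.png'); np.savez('pics/w8.npz',**d)
```

```text
[0.49095244 0.26141849 0.15056086] [-3.14104107 -0.00372597  0.27919343] 12.2 0.00883074082206015
```

View pics/w8.png

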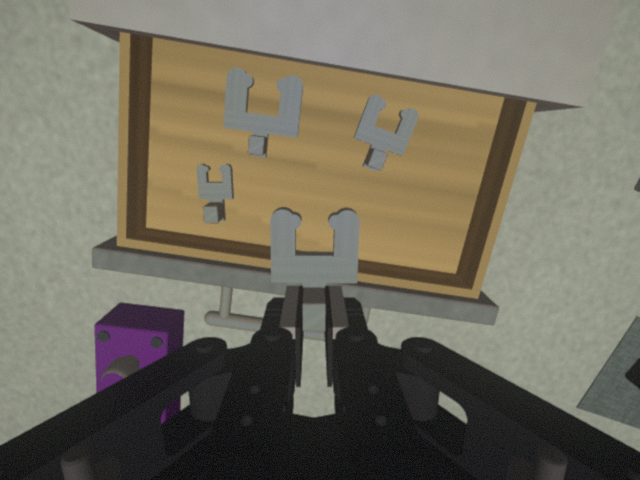

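Emit:
{"op": "apply_moves", "data": {"series": [1, 0.6, 3.5, 0, 0, 1, 0.6, 4, 0, 0, 1, 0.6, 4, 0, 0, 1, 0.6, 4, 0, 0, 1, 0.6, 4, 0, 0, 1, 0.6, 4, 0, 0, 1, 0.6, 4, 0, 0, 1, 0, 0.8, 0, 8.1, 1, 0, 0, 0, 8.1, 1, 0, 0, 4, 0, 1, 0, 0, 1, 0, 1, 0, 0, 0, 0]}}

```text
clock: 13.45
tool_pos: [0.6061, 0.0008, 0.0938]
eef_rot: [-3.141, 0.008, -0.003]
wrist_force: [0.2, -0.3, -0.7]
gripper_width: 0.0088
```

Run:
```python
from h import *
s=r.sense(); print(s['tool_pos'],s['eef_rot'],s['clock'],s['gripper_width'])
d=cam('wrist','w9.png'); np.savez('pics/w9.npz',**d)
crop(d,'w9c.png',230,80,430,300,2.7)
print(proj(d,[.667,.001,.065]))
```

```text
[0.60609181 0.0008434  0.09380397] [-3.14108763e+00  8.46190262e-03 -3.02981888e-03] 13.45 0.008834895165211118
w9c.png scale 2.7
[314.55542278 153.59982174]
```

View pics/w9.png

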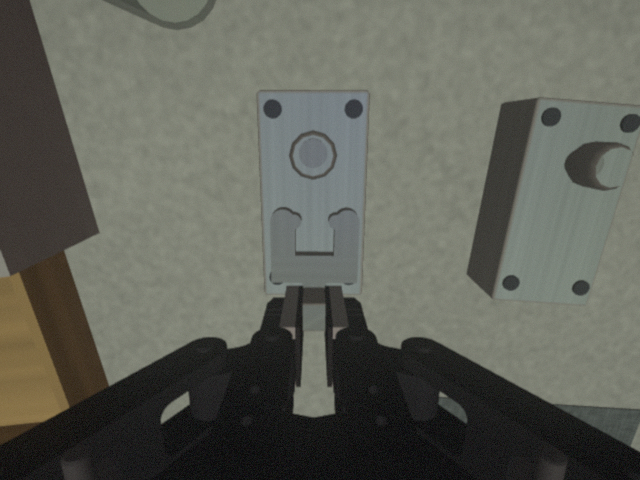

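View pics/w9c.png

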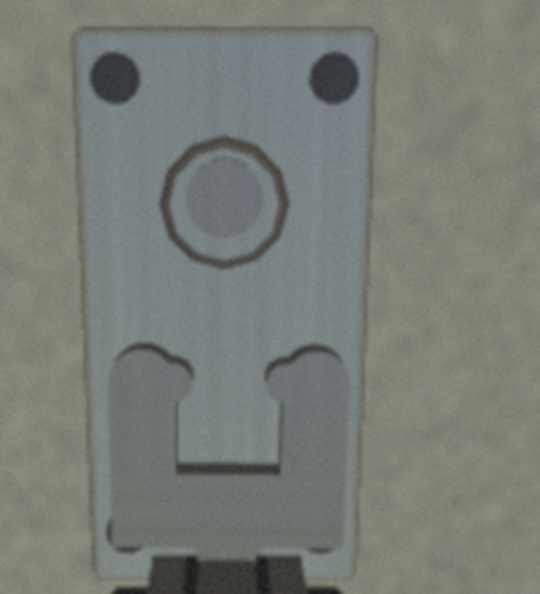

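Emit:
{"op": "apply_moves", "data": {"series": [1, 0, -0.07, 2, 0, 1, 0, 0, 1.5, 0, 1, 0, 0, 0.5, 0, 1, 0, 0, 0.3, 0, 1, 0, 0, 0, 0, 1, 0, 0, 0, 0]}}

```text
clock: 14.1
tool_pos: [0.609, 0.0013, 0.0562]
eef_rot: [3.142, -0.001, -0.004]
wrist_force: [0.4, 0.3, -0.0]
gripper_width: 0.0086
```

Emit:
{"op": "apply_moves", "data": {"series": [1, 0, 0, 0.3, 0, 1, 0, 0, 0.2, 0, 1, 0, 0, 0.1, 0, 1, 0, 0, 0, 0, 1, 0, 0, 0, 0]}}

```text
clock: 14.6
tool_pos: [0.6086, 0.0013, 0.0495]
eef_rot: [3.142, -0.0, -0.004]
wrist_force: [-1.2, -0.4, 1.0]
gripper_width: 0.0085
```

Emit:
{"op": "apply_moves", "data": {"series": [0.6, 0, 0, 0, 0, 0.4, 0, 0, 0, 0, 0.4, 0, 0, 0, 0, 0.4, 0, 0, -3, 0, 0.4, 0, 0, -4, 0, 0.4, -1, 0, -3, 0, 0.4, 0, 0, 0, 0]}}

```text
clock: 15.3
tool_pos: [0.6005, 0.0013, 0.1559]
eef_rot: [3.141, -0.01, -0.004]
wrist_force: [1.7, 0.1, 1.2]
gripper_width: 0.0255
```

Run:
```python
from h import *
s=r.sense(); print(s['tool_pos'],s['eef_rot'],s['clock'],s['gripper_width'])
d=cam('wrist','w10.png'); np.savez('pics/w10.npz',**d)
crop(d,'w10c.png',240,80,420,300,2.7)
```

```text
[0.60045153 0.00127819 0.15592332] [ 3.14110272 -0.00978847 -0.00352007] 15.3 0.02554218933630464
w10c.png scale 2.7
```

View pics/w10.png

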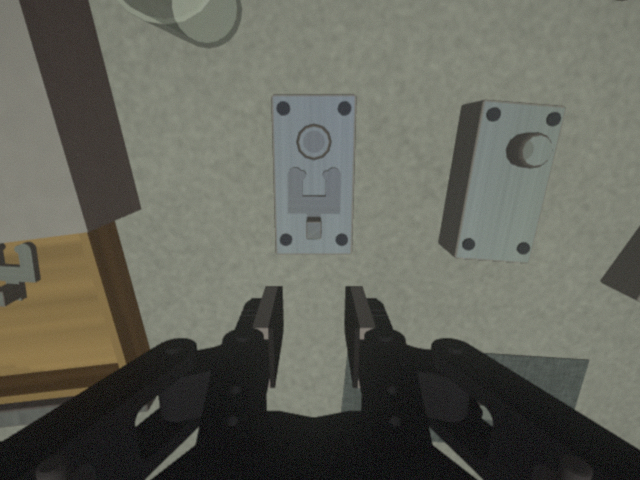

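Emit:
{"op": "apply_moves", "data": {"series": [0.1, -0.82, -3.93, 0, 0, 0.1, -0.82, -3.93, 0, 0, 0.1, -0.82, -3.93, 0, 0, 0.1, -0.82, -3.93, 0, 0, 0.1, -0.82, -3.93, 0, 0, 0.1, -0.82, -3.93, 0, 0, 0.1, 0, 0, 2, 2.8, 0.1, 0, 0, 2, 0, 0.1, 0, 0, 0, 0, 0.1, 0, 0, 0, 0]}}

```text
clock: 16.35
tool_pos: [0.5496, 0.237, 0.1079]
eef_rot: [3.14, 0.003, -0.052]
wrist_force: [0.7, -0.3, 0.3]
gripper_width: 0.0387
```

Run:
```python
from h import *
s=r.sense(); print(s['tool_pos'],s['eef_rot'],s['clock'],s['gripper_width'])
d=cam('wrist','w11.png'); np.savez('pics/w11.npz',**d)
crop(d,'w11c.png',250,140,390,290,4)
print(proj(d,[.5538,.237,.044]))
```

```text
[0.54961313 0.23701544 0.10789168] [ 3.14044828e+00  2.64537621e-03 -5.23998468e-02] 16.35 0.03868804850933422
w11c.png scale 4
[314.52000908 251.24029338]
```

View pics/w11.png

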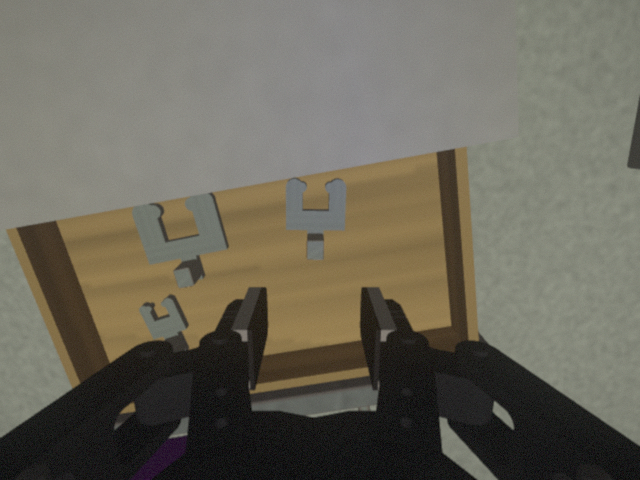

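View pics/w11c.png

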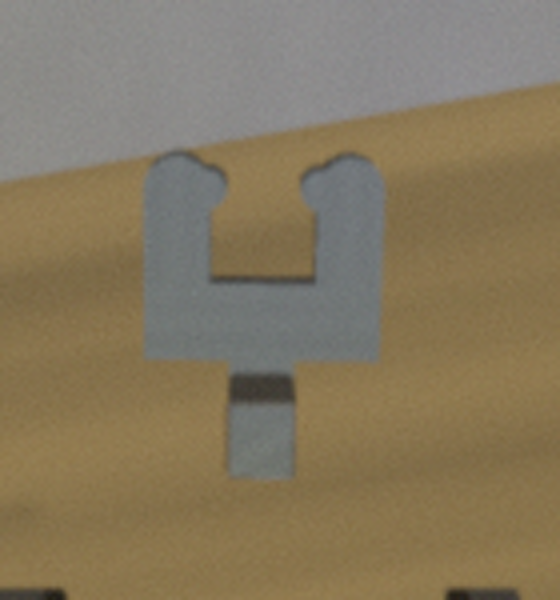

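Emit:
{"op": "apply_moves", "data": {"series": [0.1, 0.2, 0, 4, 0, 0.1, 0, 0, 3, 0, 0.1, 0, 0, 0.6, 0, 0.1, 0, 0, 0, 0, 1, 0, 0, 0, 0, 1, 0, 0, 0, 0, 1, 0, 0, 0, 0, 1, 0, 0, 0, 0], "grip_force": 35}}

```text
clock: 17.2
tool_pos: [0.5537, 0.2377, 0.0362]
eef_rot: [-3.14, -0.004, -0.052]
wrist_force: [-0.7, -0.9, 6.4]
gripper_width: 0.0085
```

Emit:
{"op": "apply_moves", "data": {"series": [1, 0, 0, -0.6, 0, 1, -1.5, 0, 0, 0, 1, -0.5, 0, -2, 0, 1, 0, 0, -4, 0, 1, 0, 0, -5, 0, 1, 0, 0, 0, 0, 1, 0, 0, 0, 0]}}

```text
clock: 17.9
tool_pos: [0.5332, 0.2387, 0.152]
eef_rot: [-3.14, -0.004, -0.052]
wrist_force: [-0.3, -0.2, -1.5]
gripper_width: 0.0086
```

Emit:
{"op": "apply_moves", "data": {"series": [1, 0.99, 4.05, 0, 0, 1, 0.99, 4.05, 0, 0, 1, 0.99, 4.05, 0, 0, 1, 0.99, 4.05, 0, 0, 1, 0.99, 4.05, 0, 0, 1, 0.99, 4.05, 0, 0, 1, 0.99, 4.05, 0, 0, 1, 0.99, 4.05, 0, 0, 1, 0.99, 4.05, 0, 1.5, 1, 0, 0, 3, 0, 1, 0, 0, 2, 0, 1, 0, 0, 0, 0]}}

```text
clock: 19.1
tool_pos: [0.5992, -0.1301, 0.093]
eef_rot: [-3.14, 0.01, -0.079]
wrist_force: [-1.0, 1.3, -0.9]
gripper_width: 0.0085
```

Run:
```python
from h import *
s=r.sense(); print(s['tool_pos'],s['eef_rot'],s['clock'],s['gripper_width'])
d=cam('wrist','w12.png'); np.savez('pics/w12.npz',**d)
crop(d,'w12c.png',230,80,430,300,2.7)
print(proj(d,[.661,-.134,.065]))
```

```text
[ 0.5991788  -0.13007175  0.09303368] [-3.13952678  0.01013692 -0.07943058] 19.1 0.00851637304690269
w12c.png scale 2.7
[313.29622053 151.05348201]
```

View pics/w12c.png

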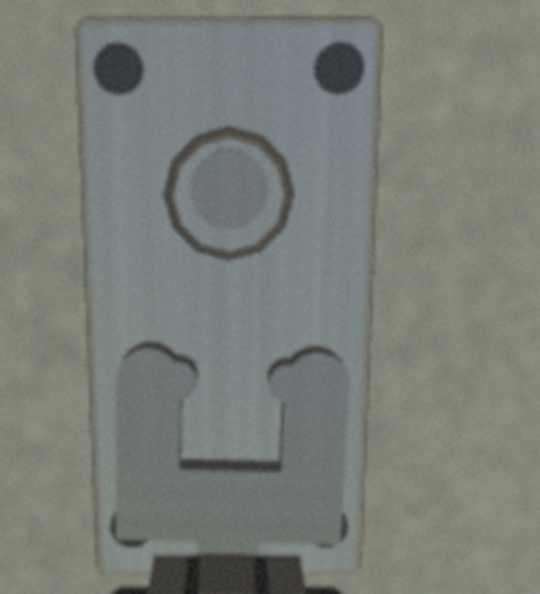

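Emit:
{"op": "apply_moves", "data": {"series": [1, 0, 0, 2, 0, 1, 0, 0, 1.5, 0, 1, 0, 0, 0.6, 0, 1, 0, 0, 0, 0, 1, 0, 0, 0, 0, 1, 0, 0, 0, 0]}}

```text
clock: 19.75
tool_pos: [0.6027, -0.1305, 0.0595]
eef_rot: [3.141, -0.002, -0.078]
wrist_force: [-0.2, 0.2, -0.2]
gripper_width: 0.0084
```

Emit:
{"op": "apply_moves", "data": {"series": [1, 0, -0.05, 0.3, 0, 1, 0, 0, 0.15, 0, 1, 0, 0, 0.1, 0, 1, 0, 0, 0, 0, 1, 0, 0, 0, 0]}}

```text
clock: 20.25
tool_pos: [0.6024, -0.1299, 0.0542]
eef_rot: [3.141, -0.001, -0.079]
wrist_force: [-2.2, 0.5, 5.8]
gripper_width: 0.0085
```

Emit:
{"op": "apply_moves", "data": {"series": [0.6, 0, 0, 0, 0, 0.4, 0, 0, 0, 0, 0.4, 0, 0, 0, 0, 0.4, 0, 0, -3, 0, 0.4, 0, 0, -4, 0, -1, -2, 0, -4, 0, -1, -4, 0, -2, 0, -1, -4, 0, -2, 0, -1, -4, 0, 0, 0, -1, 0, 0, 0, 0, -1, 0, 0, 0, 0]}}

```text
clock: 21.35
tool_pos: [0.4623, -0.1189, 0.2032]
eef_rot: [3.141, -0.002, -0.079]
wrist_force: [0.4, 0.3, -0.4]
gripper_width: 0.0852
```

Run:
```python
from h import *
s=r.sense(); print(s['tool_pos'],s['eef_rot'],s['clock'],s['gripper_width'])
d=cam('wrist','w13.png'); np.savez('pics/w13.npz',**d)
```

```text
[ 0.46226848 -0.11889702  0.20319437] [ 3.14130220e+00 -1.64684342e-03 -7.89979175e-02] 21.35 0.08524259526289048
```

View pics/w13.png

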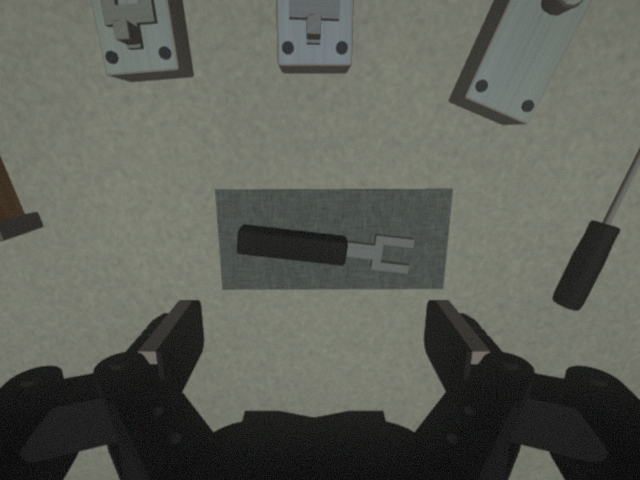

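Run:
```python
from h import *
d=load('w13')
print(fork(d,(210,190),(455,290)))
t=(ray(d,414,242,.008)+ray(d,409.5,269,.008))/2
print('tips mid',t)
# handle top corner estimates
a=(ray(d,239,226,.024)+ray(d,237,252,.024))/2; b=(ray(d,348,238,.024)+ray(d,346,262,.024))/2
print(a,b); e=b-a; print('yaw',np.arctan2(e[1],e[0])); f=t-a; print('yaw2',np.arctan2(f[1],f[0]),np.linalg.norm(e),np.linalg.norm(f[:2]))
u=f[:2]/np.linalg.norm(f[:2]); print('grip from tips',t[:2]-.108*u,'from back',a[:2]+.055*u)
m=[ray(d,*q,.0)[:2] for q in [(215.5,189),(452,188.5),(443.5,290),(221.5,290)]];print('mat',np.mean(m,0),np.round(m,4).tolist())
crop(d,'w13c.png',210,180,460,295)
```

```text
(array([ 237,  225,  110,   40, 3154], dtype=int32), array([291.69372226, 244.40424857]), ((291.58538818359375, 244.231689453125), (109.216796875, 29.706083297729492), 6.34019136428833))
tips mid [ 0.41339398 -0.20752691  0.008     ]
[ 0.44667673 -0.04937417  0.024     ] [ 0.42882843 -0.14560729  0.024     ]
yaw -1.7541819545101107
yaw2 -1.7782164677764662 0.09787428430673056 0.16161692750660345
grip from tips [ 0.43563507 -0.10184184] from back [ 0.43535025 -0.10319527]
mat [ 0.43097504 -0.13444342] [[0.4896, -0.0295], [0.473, -0.247], [0.372, -0.2408], [0.3893, -0.0204]]
w13c.png scale 3.2
```

View pics/w13c.png

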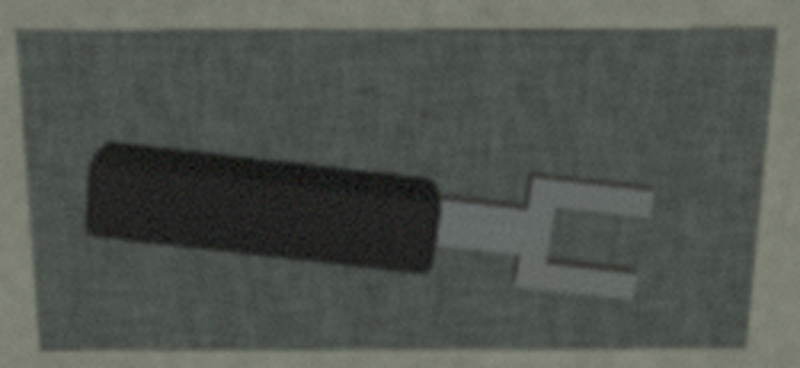

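Emit:
{"op": "apply_moves", "data": {"series": [-0.4, -2.8, -1.4, 0, 0, -0.4, 0, 0, 0, -8.3, -0.4, 0, 0, 0, -8.3, -0.4, 0, 0, 0, -8.3, -0.4, 0, 0, 0, -8.3, -0.4, 0, 0, 0, -8.3, -0.4, 0, 0, 0, -8.3, -0.4, 0, 0, 0, -8.3, -0.4, 0, 0, 0, -8.3, -0.4, 0, 0, 0, -8.3, -0.4, 0, 0, 0, -8.3, -0.4, 0, 0, 0, 0]}}

```text
clock: 22.6
tool_pos: [0.4366, -0.1028, 0.2022]
eef_rot: [-3.14, -0.0, 1.372]
wrist_force: [-1.1, -0.7, -0.6]
gripper_width: 0.0597
```

Emit:
{"op": "apply_moves", "data": {"series": [-0.4, 0, 0, 4, 0, -0.4, 0, 0, 4, 0, -0.4, 0, 0, 4, 0, -0.4, 0, 0, 0, 0, -0.4, 0, 0, 0, 0]}}

```text
clock: 23.1
tool_pos: [0.4359, -0.1027, 0.083]
eef_rot: [-3.14, -0.0, 1.368]
wrist_force: [0.2, 1.1, 0.8]
gripper_width: 0.0596
```

Run:
```python
from h import *
s=r.sense(); print(s['tool_pos'],s['eef_rot'],s['clock'],s['gripper_width'])
d=cam('wrist','w14.png'); np.savez('pics/w14.npz',**d)
```

```text
[ 0.43586356 -0.10265908  0.08298163] [-3.13999811e+00 -2.10826115e-04  1.36794848e+00] 23.1 0.05963225544559282
```

View pics/w14.png

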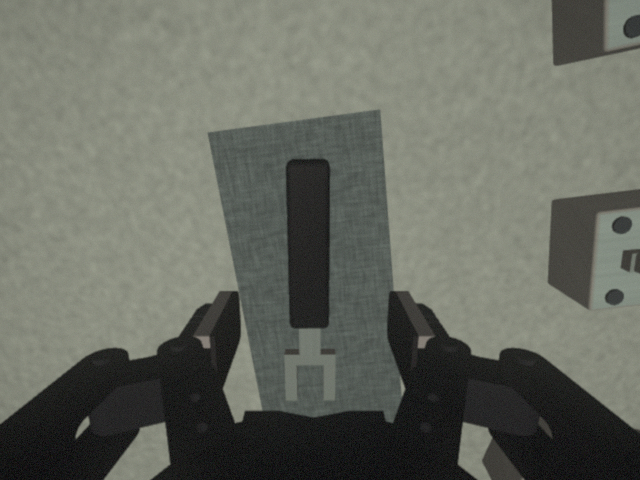

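Emit:
{"op": "apply_moves", "data": {"series": [-0.4, 0, -0.3, 4, 0, -0.4, 0, 0, 2.5, 0, -0.4, 0, 0, 1, 0, -0.4, 0, 0, 0.3, 0, -0.4, 0, 0, 0, 0, -0.4, 0, 0, 0, 0], "grip_force": 70}}

```text
clock: 23.75
tool_pos: [0.4342, -0.1026, 0.0069]
eef_rot: [3.138, 0.0, 1.37]
wrist_force: [0.2, -0.2, 1.3]
gripper_width: 0.0597
```

Emit:
{"op": "apply_moves", "data": {"series": [-0.4, 0, 0, 0.3, 0, 0.3, 0, 0, 0, 0, 1, 0, 0, 0, 0, 1, 0, 0, 0, 0, 1, 0, 0, 0, 0, 1, 0, 0, 0, 0, 1, 0, 0, 0, 0], "grip_force": 70}}

```text
clock: 24.45
tool_pos: [0.4331, -0.1022, 0.0022]
eef_rot: [3.141, 0.0, 1.37]
wrist_force: [-0.4, 0.4, 4.0]
gripper_width: 0.0225
```

Emit:
{"op": "apply_moves", "data": {"series": [1, 0, 0, -1, 0, 1, 0, 0, -3, 0, 1, 0, 0, -4, 0, 1, 0, 0, -4, 0, 1, 0, 0, 0, 0, 1, 0, 0, 0, 0]}}

```text
clock: 25.05
tool_pos: [0.4332, -0.1023, 0.1226]
eef_rot: [3.14, 0.0, 1.37]
wrist_force: [-0.6, -0.6, -1.2]
gripper_width: 0.0227
```

Emit:
{"op": "apply_moves", "data": {"series": [1, 0, 0, 0, -8.44, 1, 0, 0, 0, -8.44, 1, 0, 0, 0, -8.44, 1, 0, 0, 0, -8.44, 1, 0, 0, 0, -8.44, 1, 0, 0, 0, -8.44, 1, 0, 0, 0, -8.44, 1, 0, 0, 0, -8.44, 1, 0, 0, 0, -8.44, 1, 0, 0, 0, -8.44, 1, 0, 0, 0, -8.44, 1, 0, 0, 0, -8.44]}}

```text
clock: 26.25
tool_pos: [0.4316, -0.1018, 0.1191]
eef_rot: [3.14, -0.004, -3.139]
wrist_force: [-0.3, -0.1, -1.4]
gripper_width: 0.023
```

Run:
```python
from h import *
s=r.sense(); print(s['tool_pos'],s['eef_rot'],s['clock'],s['gripper_width'],np.round(s['joint_positions'],2))
for n in ['wrist','scene','side']:
    d=cam(n,n+'15.png'); np.savez('pics/'+n+'15.npz',**d)
crop(d,'s15c.png',200,120,520,320)
```

```text
[ 0.43158672 -0.10178065  0.11910108] [ 3.14020983 -0.00449272 -3.13943581] 26.25 0.02299986265519775 [-0.31 -0.33  1.82 -0.    1.66 -1.88]
s15c.png scale 2.5
```

View pics/wrist15.png

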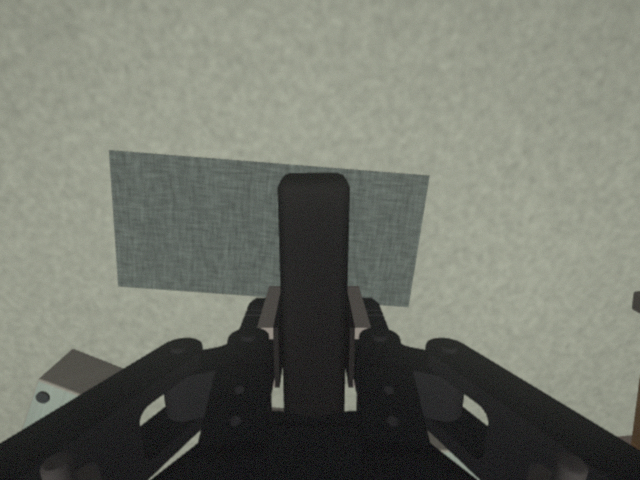

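View pics/s15c.png

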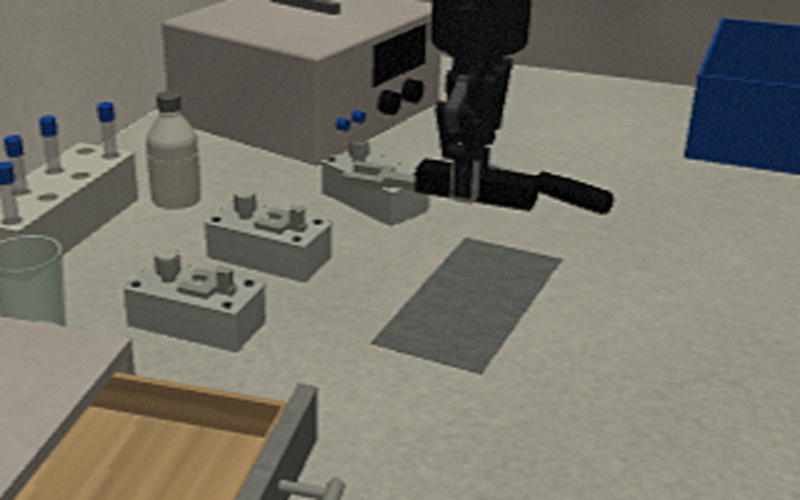

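View pics/scene15.png

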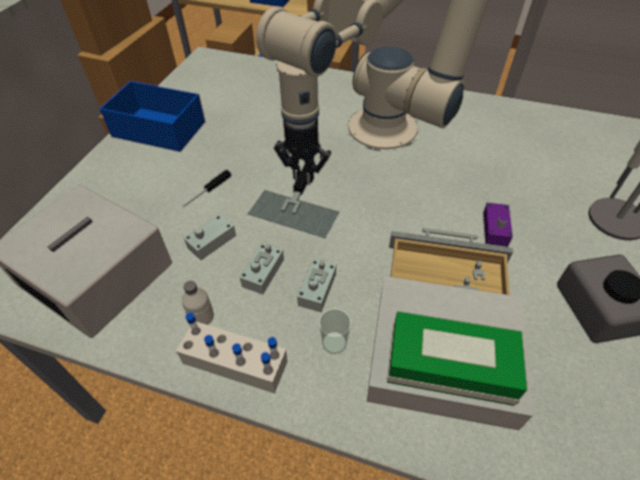

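Run:
```python
from h import *
for n in ['scene','side']:
    d=load(n+'15')
    print(n,[proj(d,[.4316+.108,-.102+y,z]).round(1) for y in(-.013,.013) for z in (.117,.125)],[proj(d,[.4316-.055,-.102+y,z]).round(1) for y in(-.012,.012) for z in (.117,.141)])
d=load('scene15');crop(d,'sc15.png',270,150,330,220,8)
d=load('side15');crop(d,'sd15.png',320,160,460,220,5.7)
```

```text
scene [array([281.8, 211.4]), array([281.6, 208.9]), array([292.6, 214. ]), array([292.4, 211.5])] [array([306.3, 166.4]), array([306. , 158.7]), array([315.5, 168.3]), array([315.4, 160.7])]
side [array([340.8, 188.3]), array([340.8, 185. ]), array([336.3, 192.9]), array([336.3, 189.5])] [array([414.2, 200.9]), array([415.3, 190.2]), array([411.3, 205.7]), array([412.4, 194.8])]
sc15.png scale 8
sd15.png scale 5.7
```

View pics/sd15.png

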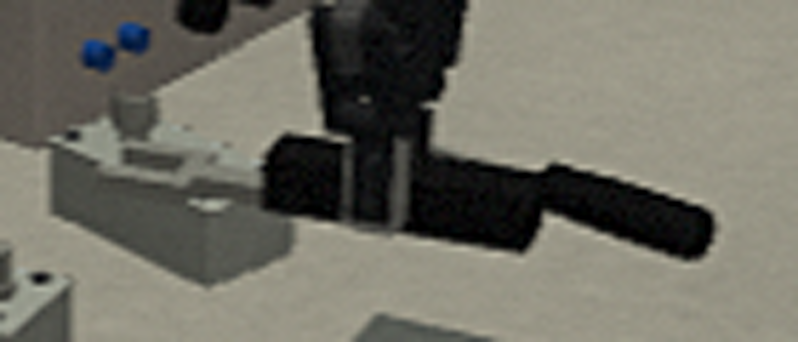

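View pics/sc15.png

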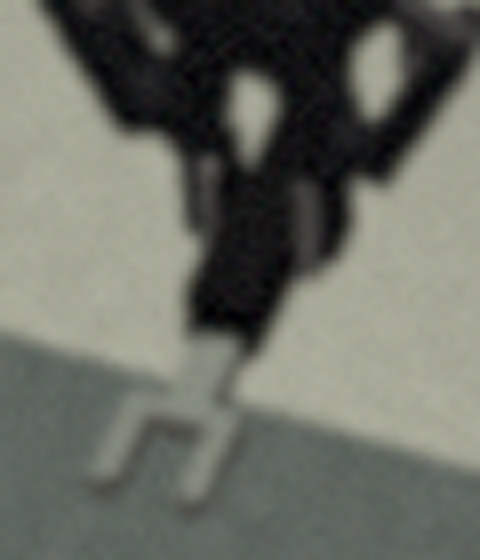

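Emit:
{"op": "apply_moves", "data": {"series": [1, -1.9, 3.45, 0, 0, 1, -1.9, 3.45, 0, 0, 1, -1.9, 3.45, 0, 0, 1, 0, 0, 3, 0, 1, 0, 0, 2, 0, 1, 0, 0, 0, 0, 1, 0, 0, 0, 0, 1, 0, 0, 0, 0]}}

```text
clock: 27.2
tool_pos: [0.4909, 0.0009, 0.0731]
eef_rot: [-3.141, 0.002, 3.136]
wrist_force: [0.6, -0.4, -1.6]
gripper_width: 0.0226
```

Run:
```python
from h import *
s=r.sense(); print(s['tool_pos'],s['eef_rot'],s['clock'],s['gripper_width'],np.round(s['joint_positions'],2))
for n in ['scene','side']:
    d=cam(n,n+'16.png'); np.savez('pics/'+n+'16.npz',**d)
crop(d,'sd16.png',220,180,380,280,5)
d=load('scene16');crop(d,'sc16.png',270,200,360,310,5.4)
```

```text
[0.49085141 0.00087328 0.07308584] [-3.14149023e+00  1.84393921e-03  3.13597811e+00] 27.2 0.022622780461856378 [-0.07 -0.18  1.78  0.    1.55 -1.63]
sd16.png scale 5
sc16.png scale 5.4
```

View pics/sd16.png

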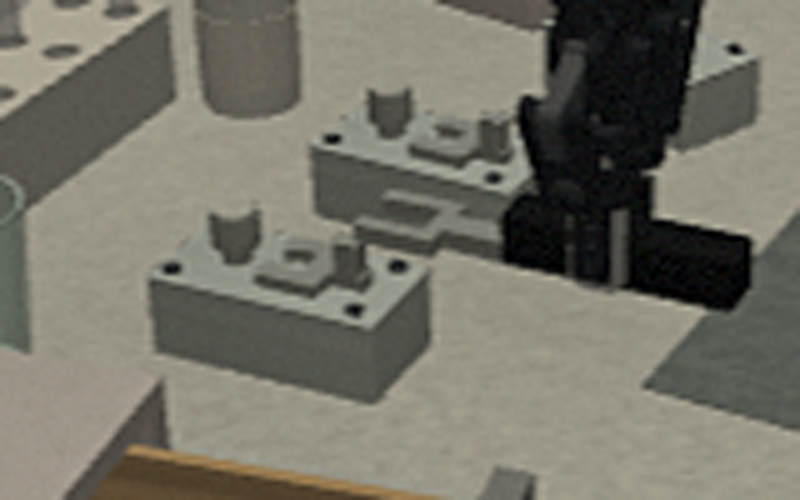

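View pics/sc16.png

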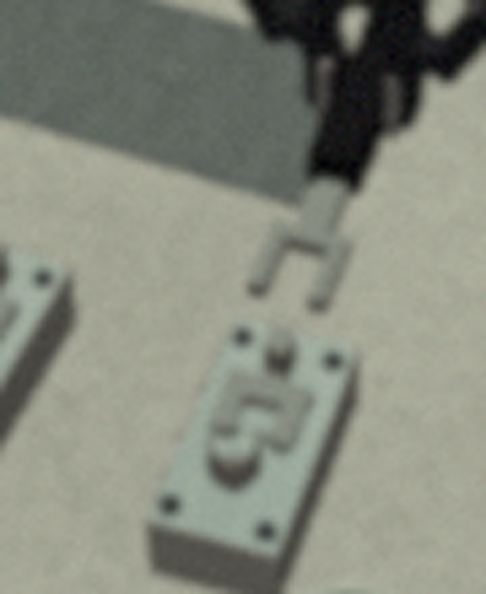

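Emit:
{"op": "apply_moves", "data": {"series": [1, 0, 0, 1.5, 0, 1, 0, 0, 0.9, 0, 1, 0, 0, 0.4, 0, 1, 0, 0, 0, 0, 1, 0, 0, 0, 0, 1, 0, 0, 0, 0]}}

```text
clock: 27.9
tool_pos: [0.4905, 0.0011, 0.044]
eef_rot: [-3.142, 0.0, 3.138]
wrist_force: [-0.4, -0.1, -1.9]
gripper_width: 0.0226
```

Emit:
{"op": "apply_moves", "data": {"series": [1, -0.7, 0, 0, 0, 1, -0.7, 0, 0, 0, 1, -0.7, 0, 0, 0, 1, -0.5, 0, 0, 0, 1, 0, 0, 0, 0, 1, 0, 0, 0, 0]}}

```text
clock: 28.5
tool_pos: [0.5162, 0.001, 0.0436]
eef_rot: [3.142, -0.001, 3.138]
wrist_force: [-0.2, 0.4, -1.3]
gripper_width: 0.0225
```

Run:
```python
from h import *
for n in ['scene','side']:
    d=cam(n,n+'17.png'); np.savez('pics/'+n+'17.npz',**d)
crop(d,'sd17.png',220,190,340,280,6)
d=load('scene17');crop(d,'sc17.png',285,230,345,310,7)
```

```text
sd17.png scale 6
sc17.png scale 7
```

View pics/sd17.png

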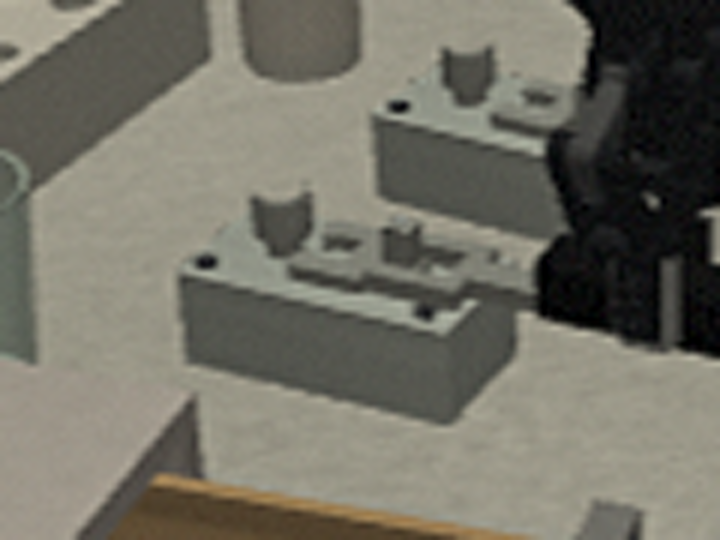

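View pics/sc17.png

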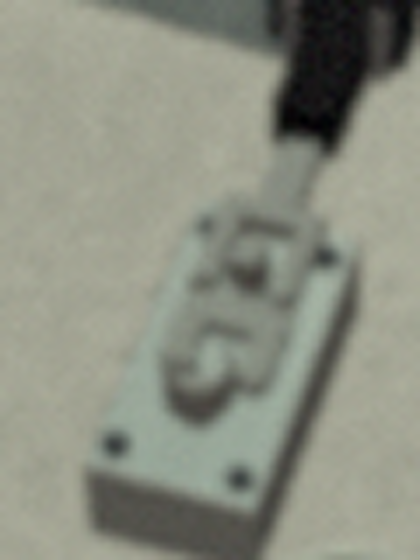

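Emit:
{"op": "apply_moves", "data": {"series": [1, -0.5, 0, 0, 0, 1, -0.5, 0, 0, 0, 1, -0.2, 0, 0, 0, 1, 0, 0, 0, 0]}}

```text
clock: 29.0
tool_pos: [0.5277, 0.001, 0.0436]
eef_rot: [3.142, -0.002, 3.138]
wrist_force: [-4.5, 0.2, -0.1]
gripper_width: 0.0225
```

Emit:
{"op": "apply_moves", "data": {"series": [1, -0.2, 0, 0, 0, 1, -0.2, 0, 0, 0, 1, -0.2, 0, 0, 0, 1, -0.2, 0, 0, 0, 1, 0, 0, 0, 0]}}

```text
clock: 29.5
tool_pos: [0.5367, 0.001, 0.0438]
eef_rot: [3.142, 0.001, 3.138]
wrist_force: [-0.6, 0.7, -2.5]
gripper_width: 0.0225
```

Emit:
{"op": "apply_moves", "data": {"series": [1, -0.1, 0, 0, 0, 1, 0, 0, 0, 0, 1, 0, 0, 0, 0]}}

```text
clock: 29.8
tool_pos: [0.5374, 0.0009, 0.0438]
eef_rot: [3.142, 0.0, 3.138]
wrist_force: [-0.2, -0.1, -2.7]
gripper_width: 0.0226
```

Emit:
{"op": "apply_moves", "data": {"series": [1, -0.15, 0, 0, 0, 1, 0, 0, 0, 0, 1, 0, 0, 0, 0]}}

```text
clock: 30.1
tool_pos: [0.5388, 0.001, 0.0438]
eef_rot: [-3.142, 0.0, 3.138]
wrist_force: [0.2, 0.6, -1.8]
gripper_width: 0.0226
```

Run:
```python
from h import *
for n in ['scene','side']:
    d=cam(n,n+'18.png'); np.savez('pics/'+n+'18.npz',**d)
crop(d,'sd18.png',220,190,340,280,6)
d=load('scene18');crop(d,'sc18.png',285,230,345,310,7)
```

```text
sd18.png scale 6
sc18.png scale 7
```

View pics/sd18.png

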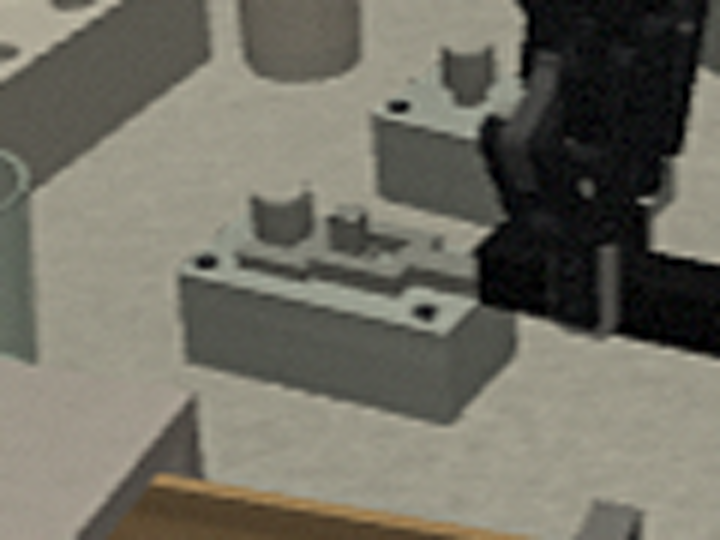

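View pics/sc18.png

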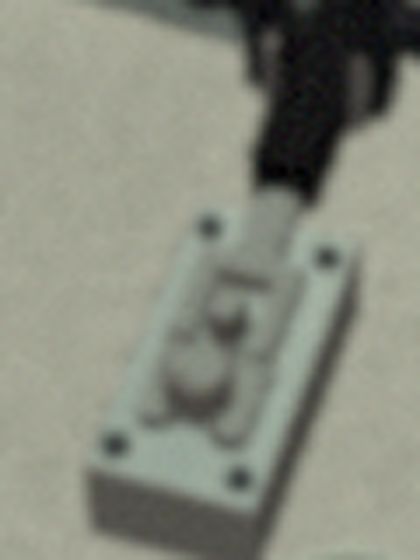

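Emit:
{"op": "apply_moves", "data": {"series": [1, -0.1, 0, 0, 0, 1, 0, 0, 0, 0, 1, -0.05, 0, 0, 0, 1, 0, 0, 0, 0]}}

```text
clock: 30.6
tool_pos: [0.5394, 0.001, 0.0436]
eef_rot: [3.142, -0.002, 3.138]
wrist_force: [-5.3, 0.3, 1.0]
gripper_width: 0.0225
```

Emit:
{"op": "apply_moves", "data": {"series": [1, -0.1, 0, 0, 0, 1, 0, 0, 0, 0, 1, 0, 0, 0, 0]}}

```text
clock: 30.9
tool_pos: [0.5395, 0.001, 0.0435]
eef_rot: [3.142, -0.004, 3.138]
wrist_force: [-10.1, 0.0, 2.2]
gripper_width: 0.0226
```

Emit:
{"op": "apply_moves", "data": {"series": [1, 2, 0, 0, 0, 1, 3, 0, 0, 0, 1, 0, 0, -3, 0, 1, 0, 0, -2, 0, 1, 0.2, -4, 0, 0, 1, 0.2, -4, 0, 0, 1, 0.3, -4, 0, 4.3, 1, 0, 0, 0, 0, 1, 0, 0, 0, 0, 1, 0, 0, 0, 0]}}

```text
clock: 31.9
tool_pos: [0.484, -0.1181, 0.0937]
eef_rot: [3.141, 0.0, 3.064]
wrist_force: [0.1, -0.1, -2.4]
gripper_width: 0.0226
```

Emit:
{"op": "apply_moves", "data": {"series": [1, 0.1, -0.25, 2.5, 0, 1, 0, 0, 1.5, 0, 1, 0, 0, 0.5, 0, 1, 0, 0, 0, 0, 1, 0, 0, 0, 0]}}

```text
clock: 32.4
tool_pos: [0.483, -0.121, 0.0494]
eef_rot: [-3.142, 0.001, 3.063]
wrist_force: [0.1, -0.2, -1.8]
gripper_width: 0.0223
```

Run:
```python
from h import *
s=r.sense();print(s['tool_pos'],s['eef_rot'])
for n in ['scene','side']:
    d=cam(n,n+'19.png'); np.savez('pics/'+n+'19.npz',**d)
crop(d,'sd19.png',220,180,400,280,4.4)
d=load('scene19');crop(d,'sc19.png',230,200,340,310,5.4)
```

```text
[ 0.48300851 -0.12095296  0.04942858] [-3.14151375e+00  7.35689414e-04  3.06335559e+00]
sd19.png scale 4.4
sc19.png scale 5.4
```

View pics/sc19.png

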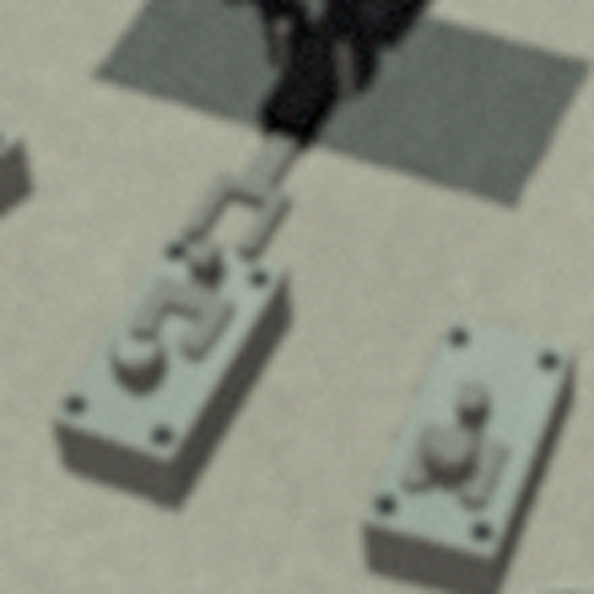

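View pics/sd19.png

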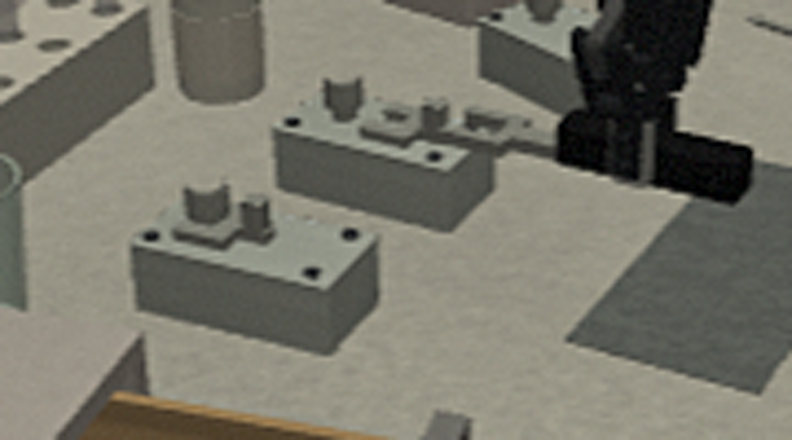

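Clip A sits around its pin at (450,455 in the scene crop). The fork is in line with clip B. I'll lower it 5.5 mm, then push.

Emit:
{"op": "apply_moves", "data": {"series": [1, 0, 0, 0.4, 0, 1, 0, 0, 0.15, 0, 1, 0, 0, 0, 0, 1, -0.7, 0, 0, 0, 1, -0.7, 0, 0, 0, 1, -0.7, 0, 0, 0, 1, -0.5, 0, 0, 0, 1, 0, 0, 0, 0, 1, 0, 0, 0, 0]}}

```text
clock: 33.4
tool_pos: [0.5085, -0.1232, 0.0431]
eef_rot: [3.141, -0.0, 3.063]
wrist_force: [0.4, -0.2, -2.3]
gripper_width: 0.0228
```

Emit:
{"op": "apply_moves", "data": {"series": [1, -0.5, 0, 0, 0, 1, -0.5, 0, 0, 0, 1, -0.2, 0, 0, 0, 1, 0, 0, 0, 0]}}

```text
clock: 33.8
tool_pos: [0.5207, -0.1243, 0.0433]
eef_rot: [-3.142, -0.0, 3.063]
wrist_force: [1.0, -0.5, -1.5]
gripper_width: 0.0226
```

Emit:
{"op": "apply_moves", "data": {"series": [1, -0.2, 0, 0, 0, 1, -0.2, 0, 0, 0, 1, -0.2, 0, 0, 0, 1, -0.2, 0, 0, 0, 1, 0, 0, 0, 0]}}

```text
clock: 34.3
tool_pos: [0.5279, -0.1249, 0.0431]
eef_rot: [-3.142, -0.002, 3.062]
wrist_force: [-2.8, -0.2, -1.1]
gripper_width: 0.0228
```

Emit:
{"op": "apply_moves", "data": {"series": [1, -0.2, 0, 0, 0, 1, -0.2, 0, 0, 0, 1, -0.1, 0, 0, 0, 1, 0, 0, 0, 0, 1, 0, 0, 0, 0]}}

```text
clock: 34.8
tool_pos: [0.5338, -0.1253, 0.0434]
eef_rot: [-3.142, 0.001, 3.063]
wrist_force: [-0.6, -1.4, -2.8]
gripper_width: 0.0229
```

Emit:
{"op": "apply_moves", "data": {"series": [1, -0.15, 0, 0, 0, 1, 0, 0, 0, 0, 1, 0, 0, 0, 0]}}

```text
clock: 35.1
tool_pos: [0.5342, -0.1253, 0.0433]
eef_rot: [3.141, -0.002, 3.063]
wrist_force: [-5.5, -0.0, 0.7]
gripper_width: 0.0225
```

Emit:
{"op": "apply_moves", "data": {"series": [1, -0.1, 0, 0, 0, 1, 0, 0, 0, 0, 1, 0, 0, 0, 0]}}

```text
clock: 35.4
tool_pos: [0.5342, -0.1253, 0.0432]
eef_rot: [3.141, -0.004, 3.063]
wrist_force: [-9.7, 0.6, 1.9]
gripper_width: 0.0224
```

Run:
```python
from h import *
for n in ['scene','side']:
    d=cam(n,n+'20.png'); np.savez('pics/'+n+'20.npz',**d)
crop(d,'sd20.png',220,180,400,280,4.4)
d=load('scene20');crop(d,'sc20.png',230,200,340,310,5.4)
```

```text
sd20.png scale 4.4
sc20.png scale 5.4
```

View pics/sc20.png

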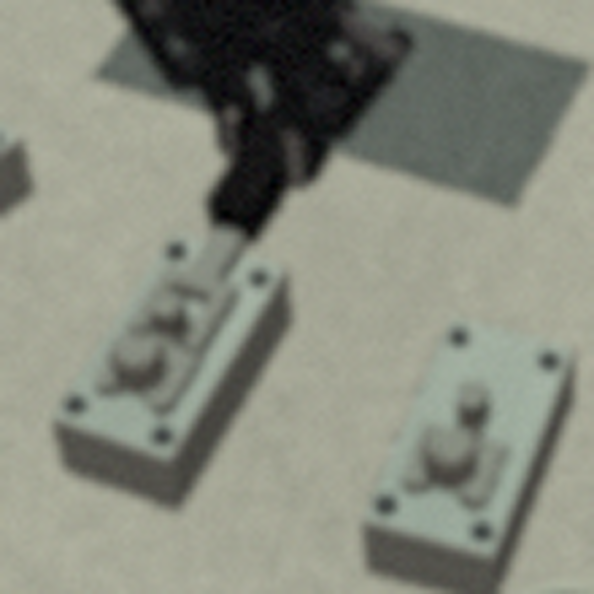

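Emit:
{"op": "apply_moves", "data": {"series": [1, 2, 0, 0, 0, 1, 3, 0, 0, 0, 1, 0, 0, -4, 0, 1, 0, 0, -4, 0, 1, 2.6, 0.4, 0, 0, 1, 2.6, 0.5, 0, 0, 1, 0, 0, 0, 0]}}

```text
clock: 36.2
tool_pos: [0.4336, -0.108, 0.1238]
eef_rot: [-3.141, 0.001, 3.063]
wrist_force: [0.7, -0.5, -1.7]
gripper_width: 0.0228
```

Emit:
{"op": "apply_moves", "data": {"series": [1, 0, 0, 0, 8.16, 1, 0, 0, 0, 8.16, 1, 0, 0, 0, 8.16, 1, 0, 0, 0, 8.16, 1, 0, 0, 0, 8.16, 1, 0, 0, 0, 8.16, 1, 0, 0, 0, 8.16, 1, 0, 0, 0, 8.16, 1, 0, 0, 0, 8.16, 1, 0, 0, 0, 8.16, 1, 0, 0, 0, 8.16, 1, 0, 0, 0, 0]}}

```text
clock: 37.4
tool_pos: [0.4355, -0.1086, 0.1232]
eef_rot: [3.141, 0.0, 1.495]
wrist_force: [0.4, -0.5, -2.2]
gripper_width: 0.023
```

Run:
```python
from h import *
s=r.sense();print(s['tool_pos'],s['eef_rot'])
d=cam('wrist','w21.png'); np.savez('pics/w21.npz',**d)
```

```text
[ 0.43551487 -0.10855779  0.12324941] [3.14103880e+00 8.51165396e-06 1.49487550e+00]
```

View pics/w21.png

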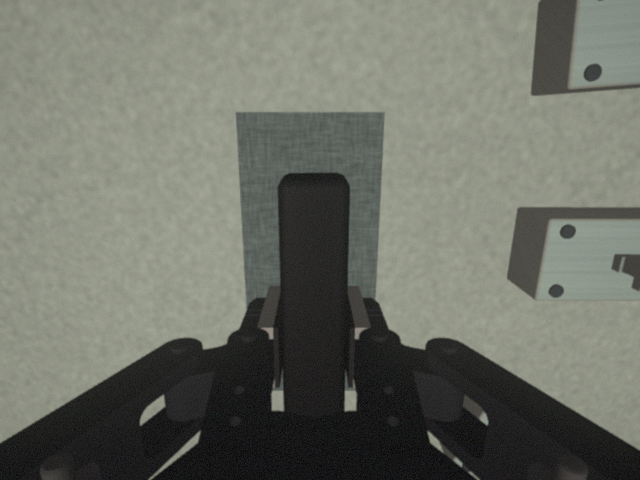

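Fork is aligned with the mat (handle at u 314, mat spans 240–380). Lowering.

Emit:
{"op": "apply_moves", "data": {"series": [1, 0, 0, 4, 0, 1, 0, 0, 4, 0, 1, 0, 0, 3, 0, 1, 0, 0, 0.7, 0, 1, 0, 0, 0, 0, 1, 0, 0, 0, 0, 1, 0, 0, 0, 0]}}

```text
clock: 38.15
tool_pos: [0.4365, -0.109, 0.0085]
eef_rot: [3.138, 0.001, 1.497]
wrist_force: [-0.1, 0.1, -2.3]
gripper_width: 0.0229
```

Emit:
{"op": "apply_moves", "data": {"series": [1, 0, 0, 0.3, 0, 1, 0, 0, 0.2, 0, 1, 0, 0, 0.1, 0, 1, 0, 0, 0, 0, 1, 0, 0, 0, 0]}}

```text
clock: 38.65
tool_pos: [0.4356, -0.1087, 0.0022]
eef_rot: [3.14, 0.0, 1.496]
wrist_force: [-3.7, 1.5, 8.3]
gripper_width: 0.0225
```

Emit:
{"op": "apply_moves", "data": {"series": [0.5, 0, 0, 0, 0, 0.1, 0, 0, 0, 0, -0.4, 0, 0, 0, 0, -0.4, 0, 0, 0, 0, -0.4, 0, 0, -3, 0, -0.4, 0, 0, -5, 0, -0.4, 0, 0, -5, 0, -0.4, 0, 0, -5, 0, -0.4, 0, 0, -2, 0, -0.4, 0, 0, 0, 0]}}

```text
clock: 39.65
tool_pos: [0.4365, -0.109, 0.2047]
eef_rot: [3.134, 0.002, 1.496]
wrist_force: [0.5, 0.0, -0.4]
gripper_width: 0.06
```

Emit:
{"op": "apply_moves", "data": {"series": [0.35, 4.05, -0.52, 0, 0, 0.35, 4.05, -0.52, 0, 0, 0.35, 4.05, -0.52, 0, 0, 0.35, 4.05, -0.52, 0, 0, 0.35, 4.05, -0.52, 0, 0, 0.35, 4.05, -0.52, 0, 0, 0.35, 4.05, -0.52, 0, 0, 0.35, 4.05, -0.52, 0, 0, 0.35, 4.05, -0.52, 0, 0, 0.35, 0, 0, 0, -5.55, 0.35, 0, 0, 0, -5.55, 0.35, 0, 0, 0, 0]}}

```text
clock: 40.85
tool_pos: [0.4148, 0.2587, 0.1981]
eef_rot: [-3.139, 0.001, 1.692]
wrist_force: [-0.1, 0.6, 0.0]
gripper_width: 0.0278
```

Run:
```python
from h import *
s=r.sense();print(s['tool_pos'],s['eef_rot'],s['gripper_width'])
d=cam('wrist','w22.png'); np.savez('pics/w22.npz',**d)
cam('scene','scene22.png')
```

```text
[0.41483689 0.25867825 0.19811016] [-3.13854670e+00  1.19553759e-03  1.69159272e+00] 0.027784255293033567
```

View pics/w22.png

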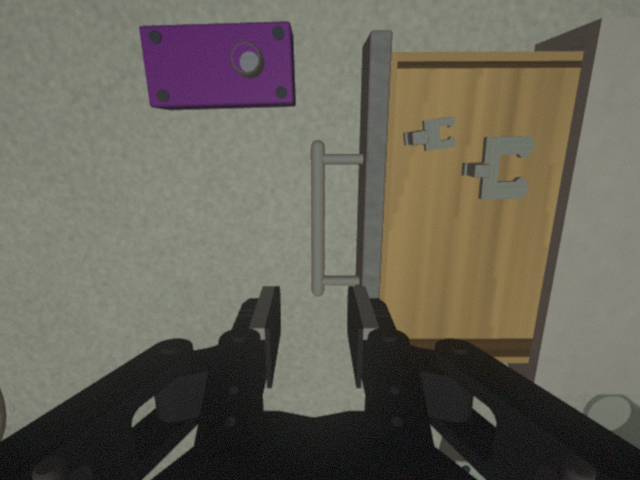

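View pics/scene22.png

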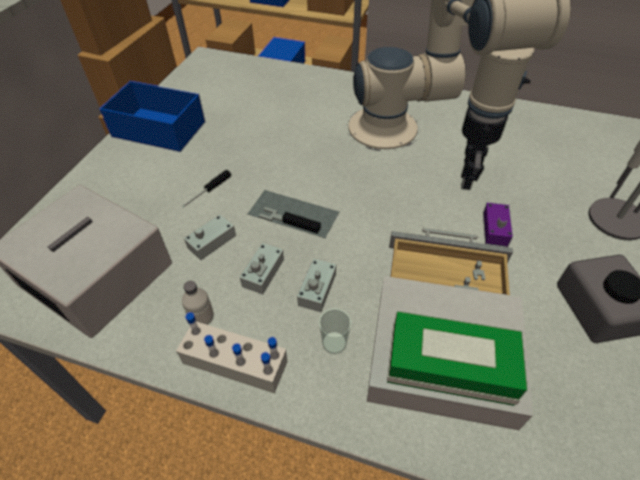

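Emit:
{"op": "apply_moves", "data": {"series": [0.35, 0, 0.2, 4, 0, 0.35, 0, 0, 5, 0, 0.35, 0, 0, 4, 0, 0.35, 0, 0, 3, 0, 0.35, 0, 0, 1.5, 0, 0.35, 0, 0, 0, 0, 1, 0, 0, 0, 0, 1, 0, 0, 0, 0, 1, 0, 0, 0, 0, 1, 0, 0, 0, 0], "grip_force": 40}}

```text
clock: 41.95
tool_pos: [0.4186, 0.2591, 0.0271]
eef_rot: [3.139, -0.001, 1.69]
wrist_force: [-0.6, -1.8, 3.9]
gripper_width: 0.0095
```

Emit:
{"op": "apply_moves", "data": {"series": [1, 0, 1, 0, 0, 1, 0, 1.5, 0, 0, 1, 0, 1.5, 0, 0, 1, 0, 1.5, 0, 0, 1, 0, 1.5, 0, 0, 1, 0, 1.5, 0, 0, 1, 0, 1.5, 0, 0, 1, 0, 1.5, 0, 0, 1, 0, 0.8, 0, 0, 1, 0, 0, 0, 0, 1, 0, 0, 0, 0]}}

```text
clock: 43.05
tool_pos: [0.541, 0.2744, 0.0271]
eef_rot: [3.138, -0.002, 1.69]
wrist_force: [1.5, 1.2, 5.1]
gripper_width: 0.0094
```

Emit:
{"op": "apply_moves", "data": {"series": [1, 0, 0.3, 0, 0, 1, 0, 0.2, 0, 0, 1, 0, 0.2, 0, 0, 1, 0, 0, 0, 0, 1, 0, 0, 0, 0]}}

```text
clock: 43.55
tool_pos: [0.5455, 0.2749, 0.0271]
eef_rot: [-3.14, -0.001, 1.69]
wrist_force: [-8.0, 0.8, 9.9]
gripper_width: 0.0093
```

Emit:
{"op": "apply_moves", "data": {"series": [0.7, 0, 0, 0, 0, 0.35, 0, 0, 0, 0, 0.35, 0, 0, 0, 0, 0.35, 0, 0, -4, 0, 0.35, 0, 0, -5, 0, 0.35, 0, 0, -5, 0, 0.35, 0, 0, -5, 0, 0.35, 0, 0, -5, 0, 0.35, 0, 0, 0, 0]}}

```text
clock: 44.45
tool_pos: [0.5483, 0.2748, 0.2752]
eef_rot: [3.127, -0.004, 1.69]
wrist_force: [0.5, -0.0, 1.9]
gripper_width: 0.028
```

Run:
```python
from h import *
s=r.sense();print(s['tool_pos'],s['eef_rot'],s['gripper_width'],s['clock'])
d=cam('wrist','w23.png'); np.savez('pics/w23.npz',**d)
d0=load('w3')
for p in [(312,138),(311.5,256)]: print(proj(d,ray(d0,*p,.045)))
```

```text
[0.54833866 0.27482261 0.27519242] [ 3.12743882 -0.00411323  1.68957555] 0.027968470743707594 44.45
[304.16161919 140.81635861]
[304.32246675 266.75687572]
```

View pics/w23.png

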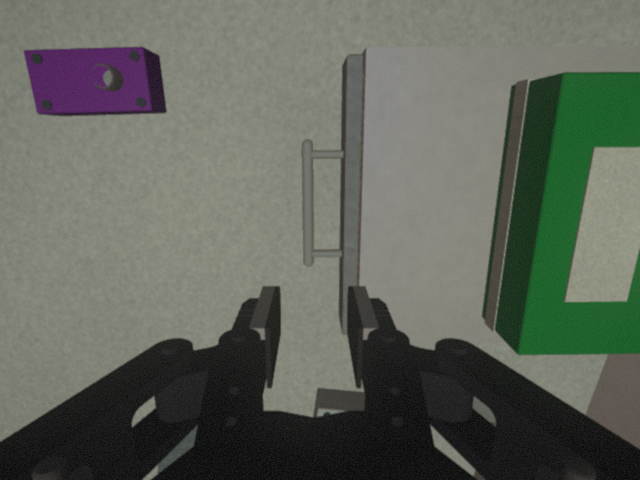

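Emit:
{"op": "apply_moves", "data": {"series": [0.35, 0, 0, 0, 8.07, 0.35, 0, 0, 0, 8.07, 0.35, 0, 0, 0, 8.07, 0.35, 0, 0, 0, 8.07, 0.35, 0, 0, 0, 8.07, 0.35, 0, 0, 0, 8.07, 0.35, 0, 0, 0, 8.07, 0.35, 0, 0, 0, 8.07, 0.35, 0, 0, 0, 8.07, 0.35, 0, 0, 0, 8.07, 0.35, 0, 0, 0, 8.07, 0.35, 0, 0, 0, 8.07]}}

```text
clock: 45.7
tool_pos: [0.5463, 0.274, 0.2629]
eef_rot: [3.14, 0.003, -0.006]
wrist_force: [0.2, -0.5, 0.2]
gripper_width: 0.028
```

Emit:
{"op": "apply_moves", "data": {"series": [0.35, 0, 4.8, 0, 0, 0.35, 0, 4.8, 0, 0, 0.35, 0, 4.8, 0, 0, 0.35, 0, 4.8, 0, 0, 0.35, 0, 4.8, 0, 0, 0.35, 0, 4.8, 0, 0, 0.35, 0, 4.8, 0, 0, 0.35, 0, 0, 4, 0, 0.35, 0, 0, 3, 0, 0.35, 0, 0, 0, 0, 0.35, 0, 0, 0, 0]}}

```text
clock: 46.8
tool_pos: [0.5458, -0.0617, 0.1942]
eef_rot: [-3.141, 0.003, -0.0]
wrist_force: [-0.4, -0.6, 0.7]
gripper_width: 0.0274
```

Run:
```python
from h import *
s=r.sense();print(s['tool_pos'],s['eef_rot'],s['gripper_width'],s['clock'])
d=cam('wrist','w24.png'); np.savez('pics/w24.npz',**d)
crop(d,'w24c.png',200,0,500,240)
```

```text
[ 0.54583817 -0.06168876  0.19422522] [-3.14114750e+00  2.80049067e-03 -4.00498131e-04] 0.027435824852911288 46.8
w24c.png scale 2.5
```

View pics/w24.png

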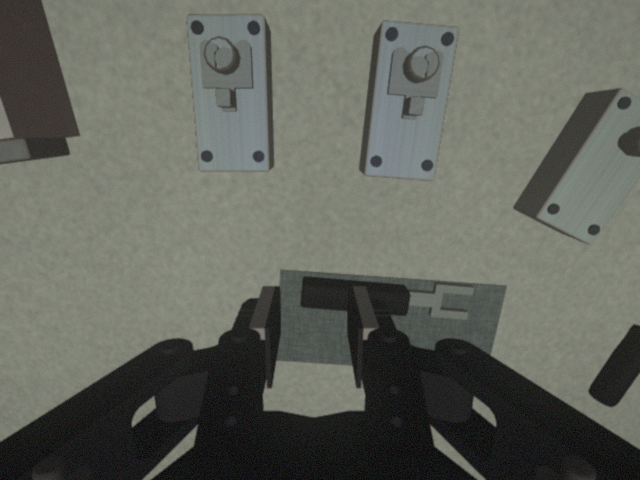

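View pics/w24c.png

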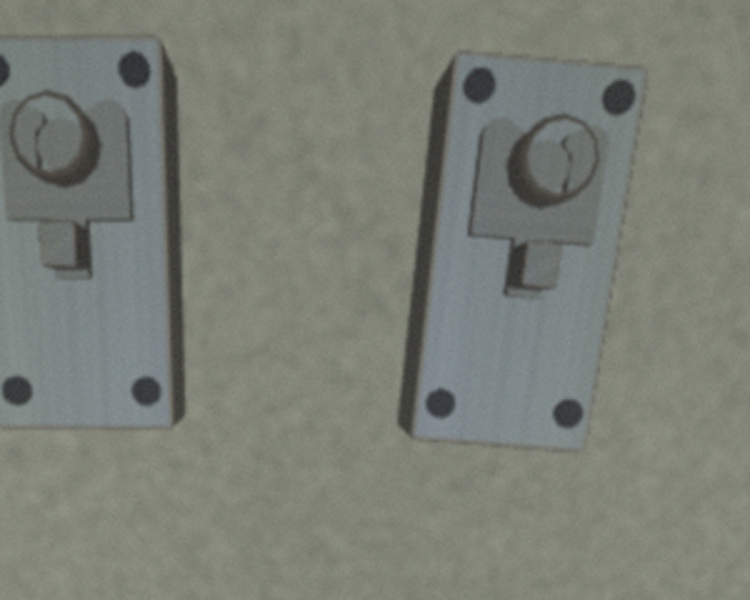

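Run:
```python
from h import *
d=load('w24')
q=lambda u,v,z: ray(d,200+(u+.5)/2.5-.5,(v+.5)/2.5-.5,z)[:2]
for n,L,R,pin,yaw in [('A',(6,219),(131,219),(.6666,.0015),-.003),('B',(468,236),(592,244),(.661,-.1345),-.0785)]:
    m=(q(*L,.046)+q(*R,.046))/2; e=np.array([np.cos(yaw),np.sin(yaw)]); t=m+.02*e
    print(n,'throat',t.round(4),'err',(t-pin).round(4))
print([ray(d,u,v,.065).round(4) for u,v in [(221.5,55.5),(421.5,64.5)]])
a=ray(d,303,291,.02); t=(ray(d,474,288,.008)+ray(d,469,316,.008))/2; u=(t-a)[:2]; L=np.linalg.norm(u);u/=L
print('fork tips',t,'L',L,'grip',t[:2]-.108*u,'mat',np.mean([ray(d,*p,0)[:2] for p in [(281,269.5),(506.5,286)]],0))
```

```text
A throat [0.6668 0.0015] err [ 0.0002 -0.    ]
B throat [ 0.6611 -0.1335] err [0.0001 0.001 ]
[array([ 6.644e-01, -1.000e-04,  6.500e-02]), array([ 0.6589, -0.1323,  0.065 ])]
fork tips [ 0.45938048 -0.21187476  0.008     ] L 0.16161168820943078 grip [ 0.47062173 -0.10446138] mat [ 0.48111351 -0.13855013]
```

Emit:
{"op": "apply_moves", "data": {"series": [-0.4, -3.75, 2.15, 0, 0, -0.4, -3.75, 2.15, 0, 0, -0.4, 0, 0, 0, -8.4, -0.4, 0, 0, 0, -8.4, -0.4, 0, 0, 0, -8.4, -0.4, 0, 0, 0, -8.4, -0.4, 0, 0, 0, -8.4, -0.4, 0, 0, 0, -8.4, -0.4, 0, 0, 0, -8.4, -0.4, 0, 0, 0, -8.4, -0.4, 0, 0, 0, -8.4, -0.4, 0, 0, 0, -8.4]}}

```text
clock: 48.05
tool_pos: [0.4724, -0.1046, 0.1981]
eef_rot: [3.137, 0.001, 1.473]
wrist_force: [-0.0, 0.1, -0.2]
gripper_width: 0.0597
```

Emit:
{"op": "apply_moves", "data": {"series": [-0.4, 0, 0, 4, 0, -0.4, 0, 0, 4, 0, -0.4, 0, 0, 3, 0, -0.4, 0, 0, 0, 0, -0.4, 0, 0, 0, 0]}}

```text
clock: 48.55
tool_pos: [0.4724, -0.1047, 0.0876]
eef_rot: [3.139, 0.0, 1.466]
wrist_force: [0.6, -0.8, 0.9]
gripper_width: 0.0599
```

Run:
```python
from h import *
s=r.sense();print(s['tool_pos'],s['eef_rot'],s['gripper_width'],s['clock'])
d=cam('wrist','w25.png'); np.savez('pics/w25.npz',**d)
```

```text
[ 0.47236444 -0.10472671  0.0875635 ] [3.13927278e+00 4.55150756e-04 1.46637731e+00] 0.05987066056155147 48.55
```

View pics/w25.png

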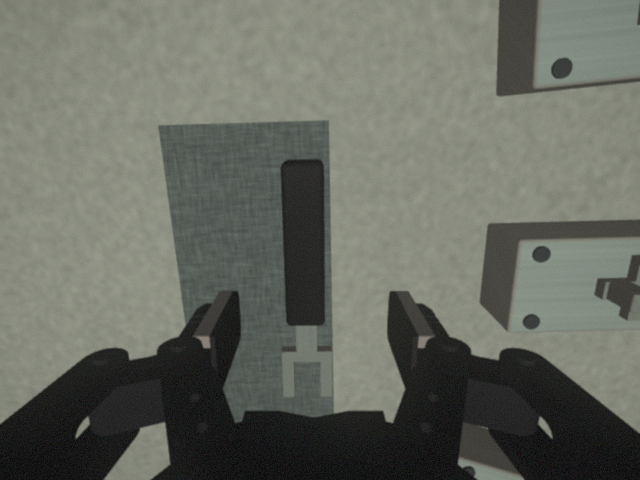

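Emit:
{"op": "apply_moves", "data": {"series": [-0.4, 0, -0.5, 4, 0, -0.4, 0, 0, 2.5, 0, -0.4, 0, 0, 1, 0, -0.4, 0, 0, 0.5, 0, -0.4, 0, 0, 0.3, 0, -0.4, 0, 0, 0, 0, 0.3, 0, 0, 0, 0, 1, 0, 0, 0, 0, 1, 0, 0, 0, 0, 1, 0, 0, 0, 0, 1, 0, 0, 0, 0, 1, 0, 0, 0, 0], "grip_force": 60}}

```text
clock: 49.8
tool_pos: [0.4671, -0.1044, 0.0033]
eef_rot: [3.14, 0.0, 1.466]
wrist_force: [-0.9, 0.2, 5.8]
gripper_width: 0.0229
```

Emit:
{"op": "apply_moves", "data": {"series": [1, 0, 0, -1, 0, 1, 0, 0, -1.5, 0, 1, 0, -1.7, 0, 0, 1, 0, -1.6, 0, -1.7, 1, 0, 0, 0, 0, 1, 0, 0, 1.2, 0, 1, 0, 0, 0.8, 0, 1, 0, 0, 0.3, 0, 1, 0, 0, 0.2, 0, 1, 0, 0, 0, 0, 1, 0, 0, 0, 0]}}

```text
clock: 50.9
tool_pos: [0.4332, -0.1006, 0.0033]
eef_rot: [-3.139, -0.0, 1.495]
wrist_force: [-8.7, 2.2, 12.1]
gripper_width: 0.023
```

Contact with the mat again; release, rise, back off and check.

Emit:
{"op": "apply_moves", "data": {"series": [0.5, 0, 0, 0, 0, 0.1, 0, 0, 0, 0, -0.4, 0, 0, 0, 0, -0.4, 0, 0, 0, 0, -0.4, 0, 0, -3, 0, -0.4, 0, 0, -5, 0, -0.4, 0, 0, -5, 0, -0.4, 0, 0, -5, 0, -0.4, 0, 0, -4, 0, -0.4, -4, 0, 0, 0, -0.4, -4, 0, 0, 0, -0.4, 0, 0, 0, 0]}}

```text
clock: 52.1
tool_pos: [0.4271, -0.184, 0.2219]
eef_rot: [-3.141, 0.002, 1.491]
wrist_force: [0.3, 0.8, -0.3]
gripper_width: 0.0596
```

Run:
```python
from h import *
s=r.sense();print(s['tool_pos'],s['eef_rot'],s['gripper_width'],s['clock'],s['wrist_force'])
d=cam('wrist','w26.png'); np.savez('pics/w26.npz',**d)
for n in ['scene','side']:
    d=cam(n,n+'26.png'); np.savez('pics/'+n+'26.npz',**d)
```

```text
[ 0.42713392 -0.18404489  0.221881  ] [-3.14090524e+00  1.56180059e-03  1.49080818e+00] 0.05963445680166601 52.1 [ 0.2819631   0.75722731 -0.25241466]
```

View pics/w26.png

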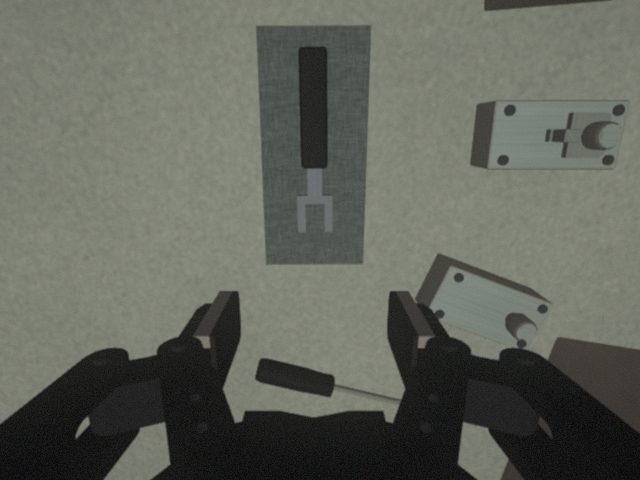

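View pics/scene26.png

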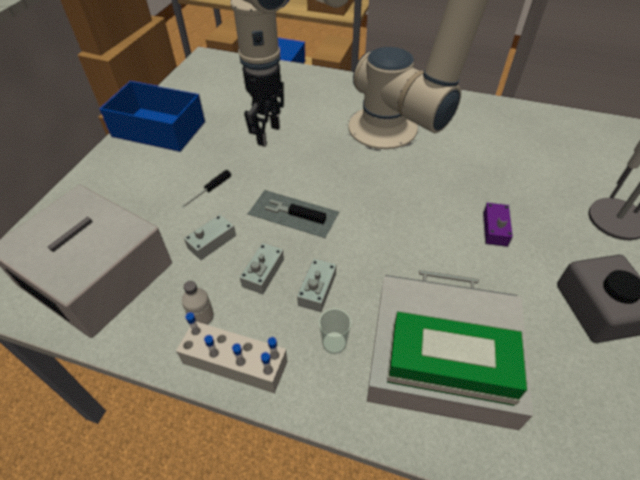

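View pics/side26.png

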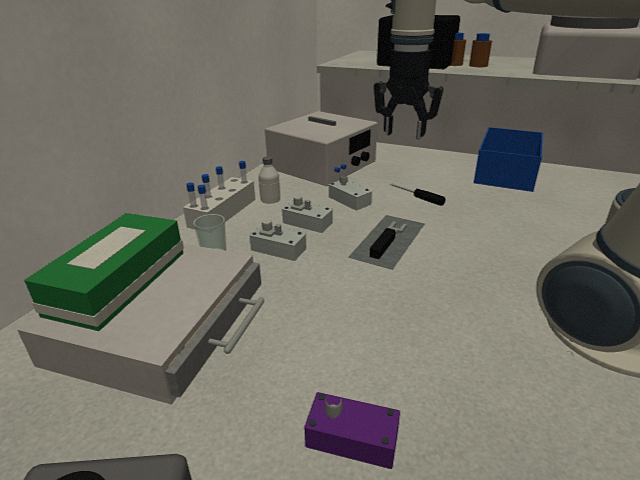

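All in place: the fork is centred on the mat (handle u 313, mat 257–370), the drawer is shut, both clips are home, and the bystanders have not moved. Handing in.

Run:
```python
from station import r
print(r.finish_job())
```

```text
the job is handed in; nothing more can be done
None
```

The job is done and handed in, at about 52 s of the 210 s allowed. No verdict is reported.

- **Clips:** the drawer held two middle-size clips and the big and small look-alikes, which I left in it. I laid each middle-size clip on its own pivot block and pushed it home with the fork. Each snapped in and then stopped hard at about 10 N.
- **Clip position:** in the wrist camera the throats measured 0.2 mm and 1.0 mm from the pin axes, using pin positions found in earlier close views. Pin positions taken directly from the pin heads in that last picture differed by 2–3 mm. I put this down to calibration and the slanted view, because the snap and the hard stop agree with the closer figures.
- **Drawer:** I pushed it shut until it stopped. The camera shows the handle at or slightly behind where it stood at the start.
- **Fork:** after I first put it back, it was knocked about 35 mm towards the mat's edge. I gripped it again and laid it back in the middle. The last wrist picture shows it flat, lengthwise and centred.
- **Other things:** the beaker, bottle and screwdriver look unmoved in the last pictures. The gripper ended open and clear of everything.

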